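Reload the label-roll stand, working its lock ring with a pin spanner

TASK

Reload the label stand on the soap packing bench: fit both prongs of the pin spanner into the two holes of the lock ring at the stand's centre, turn it counter-clockwise (seen from above) to its loose stop, and put the spanner back in its rest. Only then lift the spent cardboard cores off the spindles into the scrap tray and mount every label roll that lies on the table on a spindle of its own, fully down on the stand, then use the spanner again, both prongs in the holes, to turn the ring clockwise fully home to its tight stop. Finish with the spanner back in its rest, prongs down and plate flat on it, and leave the soap and the other things on the bench where they are.

Things in the scene. Friction and masses are not known exactly. Their poses are not given: they have to be found in the camera images.
- stand: fixed grey label-roll stand, a round base 230 mm across, 18 mm thick; origin at the centre of its underside, z up. At its centre a hub 82 mm across, up to 38 mm above the table, carries the lock ring. Three upright steel spindles stand round the hub at 80 mm from the centre, 120 degrees apart. Its yaw varies.
- spindle_1 (a point): foot of spindle 1 on the base's upper face (18 mm above the table), on the spindle's axis, z up. The spindle is 18 mm in diameter and 50 mm tall, the top 10 mm tapering to 8 mm.
- spindle_2 (a point): foot of spindle 2 on the base's upper face (18 mm above the table), on the spindle's axis, z up. The spindle is 18 mm in diameter and 50 mm tall, the top 10 mm tapering to 8 mm.
- spindle_3 (a point): foot of spindle 3 on the base's upper face (18 mm above the table), on the spindle's axis, z up. The spindle is 18 mm in diameter and 50 mm tall, the top 10 mm tapering to 8 mm.
- lock_ring (a joint): angle of the lock (brake) ring about the hub's upright axis, rad: 0 at its tight stop, 1.1 at its loose stop; it grows counter-clockwise seen from above. It starts at or close to tight. It turns with a friction of about 0.25 N m and stays where it is left.
- ring_face (a point): centre of the lock ring's upper face, 54 mm above the table; turns with the ring. The ring is steel, 84 mm across, 16 mm thick, with two round holes 11 mm in diameter and 13 mm deep, at 22 mm either side of this point along its x axis.
- spanner: loose pin spanner, 0.3 kg: steel plate 72 x 26 x 8 mm (x, y, z), two prongs below, wooden grip on top; origin at the centre of the plate's underside, z up. Prongs 8 mm thick, round-tipped, at x = +-22 mm, 12 mm long. Grip 40 (x) x 24 (y) mm, from 8 to 56 mm above the origin; pinch it across y. Starts in its rest. When engaged its plate lies on the ring's face; either way round fits.
- rest_top (a point): centre of the top of the spanner's fixed plywood rest, 24 mm above the table; x along its slot. The rest is a block 100 x 50 mm with a slot 16 mm wide, 90 mm long, open upward: the prongs hang in the slot and the plate lies on top, its x along the slot, either way round. The slot's middle is the spanner's place.
- roll_1: label roll: white paper round a cardboard core, 56 mm in diameter, 32 mm tall, bore 24 mm, about 90 g, standing on its flat side on the table; origin at the centre of its underside, z along its axis. Two or three rolls are there in a run; absent ones read None.
- roll_2: label roll: white paper round a cardboard core, 56 mm in diameter, 32 mm tall, bore 24 mm, about 90 g, standing on its flat side on the table; origin at the centre of its underside, z along its axis. Two or three rolls are there in a run; absent ones read None.
- roll_3: label roll: white paper round a cardboard core, 56 mm in diameter, 32 mm tall, bore 24 mm, about 90 g, standing on its flat side on the table; origin at the centre of its underside, z along its axis. Two or three rolls are there in a run; absent ones read None.
- roll_4: label roll: white paper round a cardboard core, 56 mm in diameter, 32 mm tall, bore 24 mm, about 90 g, standing on its flat side on the table; origin at the centre of its underside, z along its axis. Two or three rolls are there in a run; absent ones read None.
- core_1: spent core: bare brown cardboard tube, 33 mm in diameter, 45 mm tall, bore 27 mm, about 25 g, no paper on it; starts standing over a spindle, down on the stand's base; origin at the centre of its underside, z along its axis. One or two are there in a run; absent ones read None.
- core_2: spent core: bare brown cardboard tube, 33 mm in diameter, 45 mm tall, bore 27 mm, about 25 g, no paper on it; starts standing over a spindle, down on the stand's base; origin at the centre of its underside, z along its axis. One or two are there in a run; absent ones read None.
- tray: fixed grey open scrap tray on the table, 110 x 90 mm (x, y) outside, 35 mm tall, walls 4 mm, floor 4 to 5 mm; origin at the centre of its underside, z up.
- soap_bar: one wrapped soap bar lying flat, 85 x 58 x 26 mm (x, y, z), cream with a white paper band; bystander, loose, origin at the centre of its underside
- soap_stack_1: bundle of four wrapped soap bars, 85 x 58 x 107 mm; bystander, loose, origin at the centre of its underside
- soap_stack_2: bundle of three wrapped soap bars, 85 x 58 x 80 mm; bystander, loose, origin at the centre of its underside
- soap_stack_3: bundle of three wrapped soap bars, 85 x 58 x 80 mm; bystander, loose, origin at the centre of its underside
- card_stack: banded stack of white cards, 70 x 100 x 35 mm; bystander, loose, origin at the centre of its underside
- pencil_pot: white ceramic pot, 76 mm across, 85 mm tall; bystander, loose, origin at the centre of its underside
- glue_pot: jar, 48 mm across, 70 mm tall; bystander, loose, origin at the centre of its underside
Mind the look-alikes: they are no part of the job. What is shaped like the part that bears rest_top but purple or yellow is not meant.

How it is judged (in metres and radians):
On the way, in this order (a step that is already met when the one before it is completed fails the run):
1. both prongs of the spanner are in the ring's holes, the ring still tight (distance between spanner and ring_face below 0.006 m and angle between the x axis of spanner and the x axis of ring_face, either way round below 0.13 rad and value of joint lock_ring below 0.2 rad), for 0.1 s.
2. the ring is turned to its loose stop with the spanner in it (distance between spanner and ring_face below 0.006 m and angle between the x axis of spanner and the x axis of ring_face, either way round below 0.13 rad and value of joint lock_ring above 0.95 rad), for 0.2 s.
3. the spanner is back in its rest and let go (horizontal distance between spanner and rest_top below 0.016 m and z of spanner in the frame of rest_top between -0.005 and 0.005 m and angle between spanner's own z axis and vertical below 0.12 rad and angle between the x axis of spanner and the x axis of rest_top, either way round below 0.35 rad and contact force between the fingers and spanner below 0.3 N and value of joint lock_ring above 0.9 rad), for 0.2 s.
4. the spent cores lie in the tray and every roll is on a spindle of its own, fully down and let go, the ring still loose (x of core_1 in the frame of tray between -0.055 and 0.055 m and y of core_1 in the frame of tray between -0.045 and 0.045 m and z of each of core_1, core_2 in the frame of tray below 0.05 m and contact force between the fingers and core_1 below 0.3 N and x of core_2 in the frame of tray between -0.055 and 0.055 m and y of core_2 in the frame of tray between -0.045 and 0.045 m and contact force between the fingers and core_2 below 0.3 N and ((horizontal distance between roll_1 and spindle_1 below 0.006 m and z of roll_1 in the frame of spindle_1 below 0.005 m and angle between roll_1's own z axis and vertical below 0.1 rad) or (horizontal distance between roll_1 and spindle_2 below 0.006 m and z of roll_1 in the frame of spindle_2 below 0.005 m and angle between roll_1's own z axis and vertical below 0.1 rad) or (horizontal distance between roll_1 and spindle_3 below 0.006 m and z of roll_1 in the frame of spindle_3 below 0.005 m and angle between roll_1's own z axis and vertical below 0.1 rad)) and ((horizontal distance between roll_2 and spindle_1 below 0.006 m and z of roll_2 in the frame of spindle_1 below 0.005 m and angle between roll_2's own z axis and vertical below 0.1 rad) or (horizontal distance between roll_2 and spindle_2 below 0.006 m and z of roll_2 in the frame of spindle_2 below 0.005 m and angle between roll_2's own z axis and vertical below 0.1 rad) or (horizontal distance between roll_2 and spindle_3 below 0.006 m and z of roll_2 in the frame of spindle_3 below 0.005 m and angle between roll_2's own z axis and vertical below 0.1 rad)) and ((horizontal distance between roll_3 and spindle_1 below 0.006 m and z of roll_3 in the frame of spindle_1 below 0.005 m and angle between roll_3's own z axis and vertical below 0.1 rad) or (horizontal distance between roll_3 and spindle_2 below 0.006 m and z of roll_3 in the frame of spindle_2 below 0.005 m and angle between roll_3's own z axis and vertical below 0.1 rad) or (horizontal distance between roll_3 and spindle_3 below 0.006 m and z of roll_3 in the frame of spindle_3 below 0.005 m and angle between roll_3's own z axis and vertical below 0.1 rad)) and ((horizontal distance between roll_4 and spindle_1 below 0.006 m and z of roll_4 in the frame of spindle_1 below 0.005 m and angle between roll_4's own z axis and vertical below 0.1 rad) or (horizontal distance between roll_4 and spindle_2 below 0.006 m and z of roll_4 in the frame of spindle_2 below 0.005 m and angle between roll_4's own z axis and vertical below 0.1 rad) or (horizontal distance between roll_4 and spindle_3 below 0.006 m and z of roll_4 in the frame of spindle_3 below 0.005 m and angle between roll_4's own z axis and vertical below 0.1 rad)) and contact force between the fingers and roll_1 below 0.3 N and contact force between the fingers and roll_2 below 0.3 N and contact force between the fingers and roll_3 below 0.3 N and contact force between the fingers and roll_4 below 0.3 N and value of joint lock_ring above 0.9 rad), for 0.2 s.
5. both prongs of the spanner are in the ring's holes again, the ring still loose (distance between spanner and ring_face below 0.006 m and angle between the x axis of spanner and the x axis of ring_face, either way round below 0.13 rad and value of joint lock_ring above 0.9 rad), for 0.1 s.
6. the ring is turned to its tight stop with the spanner in it (distance between spanner and ring_face below 0.006 m and angle between the x axis of spanner and the x axis of ring_face, either way round below 0.13 rad and value of joint lock_ring below 0.12 rad), for 0.2 s.
At the end, for the whole second after the job is handed in: Spent cores in the tray; each present roll fully down on its own spindle (6 mm off axis, 5 mm height, 0.1 rad tilt); ring within 0.12 rad of tight; spanner in its rest, prongs down, plate on it (16 mm from the middle, 5 mm height, 0.12 rad tilt, 0.35 rad direction); all let go and still (x of core_1 in the frame of tray between -0.055 and 0.055 m and y of core_1 in the frame of tray between -0.045 and 0.045 m and z of each of core_1, core_2 in the frame of tray below 0.05 m and contact force between the fingers and core_1 below 0.3 N and x of core_2 in the frame of tray between -0.055 and 0.055 m and y of core_2 in the frame of tray between -0.045 and 0.045 m and contact force between the fingers and core_2 below 0.3 N and ((horizontal distance between roll_1 and spindle_1 below 0.006 m and z of roll_1 in the frame of spindle_1 below 0.005 m and angle between roll_1's own z axis and vertical below 0.1 rad) or (horizontal distance between roll_1 and spindle_2 below 0.006 m and z of roll_1 in the frame of spindle_2 below 0.005 m and angle between roll_1's own z axis and vertical below 0.1 rad) or (horizontal distance between roll_1 and spindle_3 below 0.006 m and z of roll_1 in the frame of spindle_3 below 0.005 m and angle between roll_1's own z axis and vertical below 0.1 rad)) and ((horizontal distance between roll_2 and spindle_1 below 0.006 m and z of roll_2 in the frame of spindle_1 below 0.005 m and angle between roll_2's own z axis and vertical below 0.1 rad) or (horizontal distance between roll_2 and spindle_2 below 0.006 m and z of roll_2 in the frame of spindle_2 below 0.005 m and angle between roll_2's own z axis and vertical below 0.1 rad) or (horizontal distance between roll_2 and spindle_3 below 0.006 m and z of roll_2 in the frame of spindle_3 below 0.005 m and angle between roll_2's own z axis and vertical below 0.1 rad)) and ((horizontal distance between roll_3 and spindle_1 below 0.006 m and z of roll_3 in the frame of spindle_1 below 0.005 m and angle between roll_3's own z axis and vertical below 0.1 rad) or (horizontal distance between roll_3 and spindle_2 below 0.006 m and z of roll_3 in the frame of spindle_2 below 0.005 m and angle between roll_3's own z axis and vertical below 0.1 rad) or (horizontal distance between roll_3 and spindle_3 below 0.006 m and z of roll_3 in the frame of spindle_3 below 0.005 m and angle between roll_3's own z axis and vertical below 0.1 rad)) and ((horizontal distance between roll_4 and spindle_1 below 0.006 m and z of roll_4 in the frame of spindle_1 below 0.005 m and angle between roll_4's own z axis and vertical below 0.1 rad) or (horizontal distance between roll_4 and spindle_2 below 0.006 m and z of roll_4 in the frame of spindle_2 below 0.005 m and angle between roll_4's own z axis and vertical below 0.1 rad) or (horizontal distance between roll_4 and spindle_3 below 0.006 m and z of roll_4 in the frame of spindle_3 below 0.005 m and angle between roll_4's own z axis and vertical below 0.1 rad)) and contact force between the fingers and roll_1 below 0.3 N and contact force between the fingers and roll_2 below 0.3 N and contact force between the fingers and roll_3 below 0.3 N and contact force between the fingers and roll_4 below 0.3 N and horizontal distance between spanner and rest_top below 0.016 m and z of spanner in the frame of rest_top between -0.005 and 0.005 m and angle between spanner's own z axis and vertical below 0.12 rad and angle between the x axis of spanner and the x axis of rest_top, either way round below 0.35 rad and contact force between the fingers and spanner below 0.3 N and value of joint lock_ring below 0.12 rad and linear speed of each of spanner, roll_1, roll_2, roll_3, roll_4, core_1, core_2 below 0.02 m/s); the robot touches nothing.
It fails at once if a bystander (soap, cards, pot, jar) is moved more than 40 mm (distance of any of soap_bar, soap_stack_1, soap_stack_2, soap_stack_3, card_stack, pencil_pot, glue_pot from where it was at the start of the episode above 0.04 m).
Of roll_1, roll_2, roll_3, roll_4 only 2 to 3 are there at a start; the rules pass over those that are not, and their reading is None.
Of core_1, core_2 only 1 to 2 are there at a start; the rules pass over those that are not, and their reading is None.
At some moment in a run one of roll_1, roll_2, roll_3, roll_4 may be knocked a few centimetres aside while the robot is not near it.
It also fails if it takes over 210 s, if anything falls off the work surface, if the arm or the gripper's body presses on something with over 40 N, if the wrist force passes 120 N, or if a joint passes its speed limit or range.

ROBOT

A 6-joint arm with a two-finger parallel gripper is mounted at the origin on the work surface. World frame = base frame: x ahead of the robot, y to its left, z up, the work surface at z = 0. Lengths are in m, angles in degrees, forces in N, time in s.
With the tool pointing down it reaches from about 0.425 to 0.925 m from the base axis. Payload 12.5 kg.
Tool frame: the origin (TCP) lies on the centre line of the jaws, within the pads' length; the fingertips stand 19 mm ahead of it and the grasp point (between the pads) is the TCP; z points along the fingers, y is the direction in which the jaws open and shut (so a half turn about z gives the same grasp; the last joint's range is limited). The gripper opens to 85 mm and grips with 20 to 120 N. Pads are 22 mm wide; open, the fingers measure 114 mm over their backs; the gripper's body (76 mm by 85 mm) begins 54 mm behind the grasp point. The pads swing forward as they close: fully open they stand 13 mm farther back than shut.
Start: joints at [-69.19, 28.126, 89.318, -0, 62.55, -6.05], TCP at [0.282, -0.558, 0.25] pointing down, gripper open.
Joint ranges: [-177.58, 177.58], [-47.91, 125.51], [2.72, 160], [-65.01, 245.01], [3.68, 167.84], [-153.87, 153.87]. Speed limits (degrees/s): [127.2, 127.2, 159.86, 180, 180, 180].

INTERFACE

Orientations are given as a 3x3 rotation matrix whose columns are the frame's x, y, z axes.
In Python, from bench import ctrl gives the robot as it stands.
- The arm moves only by the tool play_rows, never from a script. Its argument "increments" is a list of rows, each a list of 7 numbers: the shift along the tool's x, y, z in mm, then the turn, a rotation vector about the tool's x, y, z in rad, then the closure, from -1 (fully open) to 1 (shut), so that 0 is half open. A call has 1 to 8 rows; each row shifts and turns the commanded pose from where the row before left it, along the tool's axes as they then stand; what a row does not reach is not made up. A row lasts 1/8 s, in which the tool goes at most 62.5 mm and 10.7 degrees, less where a joint would pass 70% of its speed; a pose out of reach is approached as far as the arm can. A call with a gripper value outside its range is refused whole. The fingers move at their own pace and stop on an object; "grip_force" is the grip in N (left out, the last holds). Time passes only in rows, so rows that do not move let the fingers close. It gives the time, the measured TCP pose, the force and the opening at its end, in the units of the state.
- ctrl.get_state(): the state, without advancing time (a new reading comes with each control period).
- ctrl.grab_frame(name): name is "scene" or "top" or "wrist"; returns the picture (480x640x3 uint8, red, green, blue); there is no depth.
- ctrl.camera_params(name): a dict with "fx", "fy", "cx", "cy" (pixels), "R" (3x3) and "t" (3): a world point X has camera coordinates R X + t; the wrist camera has in their place "hand_eye" (4x4, takes a point from camera to tool coordinates, whose origin is the TCP and whose axes are the flange's). Camera axes: x right, y down, z forward; pixel columns grow to the right and rows downward; lengths in m; the calibration is good to about 2 mm. A picture is of the moment at which its call begins: read the wrist's pose just before it. camera_params takes no time and is no camera call.
- ctrl.close_job(): hands the job in, once; it reports no verdict.
The state is a dict: "time": time; "joint_pos": joint angles; "joint_velocities": joint speeds; "joint_efforts": joint torques, N m; "ee_pos": TCP position; "orientation": TCP orientation; "contact_force": force on the tool from outside, world axes, zero at the start; "ft_torque": the same for the moment, N m; "gripper_width": finger opening in m.
Only numpy, scipy, OpenCV 4.12 (cv2) and the standard library are available. Lean on these libraries where they do the work, as an engineer would, in place of code of your own. Each camera call takes 0.05 s, during which the arm holds its last target. There are 200 camera calls.

## Working session

There is one attempt and no reset: what is moved stays moved. The work goes in short steps, Python scripts to look and compute and a tool call to move; the robot and the scene stay as the last step left them, time stands still between calls to the robot, and variables do not carry over. Pictures are saved under pics/ and viewed, about 12 in all and at most 16, crops included, and the job is handed in when it is done.

Besides the shell and the picture viewer there is one more tool, called after "Call:" as name(argument=value, ...) on one line, values as JSON. play_rows: Moves the arm, as the interface text tells. Its arguments: {"type":"object","properties":{"increments":{"type":"array","items":{"type":"array","items":{"type":"number"}}},"grip_force":{"type":"number"}},"required":["increments"]}

```bash
ls; mkdir -p pics; python3 - <<'E'
from bench import ctrl
import cv2
for n in("scene","top"):
    im=ctrl.grab_frame(n); cv2.imwrite(f"pics/{n}0.png",im[:,:,::-1])
    p=ctrl.camera_params(n); print(n,{k:(v.tolist() if hasattr(v,'tolist') else v) for k,v in p.items()})
print(ctrl.camera_params("wrist")); s=ctrl.get_state();print(s)
E
```

```text
pics
scene {'fx': 502.8925459319882, 'fy': 502.8925459319882, 'cx': 321.09062461514674, 'cy': 242.72827630741995, 'R': [[-0.7842488281630905, 0.6204437239453123, -0.001833287127670902], [0.38262356453888086, 0.48131084782368877, -0.7886311404115379], [-0.48841886059444956, -0.6191845065762829, -0.6148638576396442]], 't': [0.4123887208748088, -0.16247223347500572, 1.3730358786970507]}
top {'fx': 525.7090815704042, 'fy': 525.7090815704042, 'cx': 325.2941991164251, 'cy': 243.2130341203988, 'R': [[-0.01772482425741876, -0.999826726815661, 0.005687437922737427], [-0.9871799245885319, 0.01659760815495257, -0.15874607362991738], [0.158624169326191, -0.008428270796315446, -0.9873030624671226]], 't': [0.0033770826454021462, 0.5231777596791767, 1.3909070040741556]}
{'fx': 335.93506866134123, 'fy': 335.93506866134123, 'cx': 317.6079284994409, 'cy': 241.55457403135725, 'hand_eye': array([[ 2.91639673e-04, -9.52190568e-01, -3.05504560e-01,
         7.82205402e-02],
       [ 9.99999925e-01,  3.55657945e-04, -1.53891285e-04,
        -7.39911815e-04],
       [ 2.55188955e-04, -3.05504493e-01,  9.521
[... 236 characters left out ...]
25500903e+01, -6.05078533e+00]), 'joint_velocities': array([-0.0447713 , -0.00562611, -0.10865594,  0.01895082,  0.05695678,
       -0.07800317]), 'joint_efforts': array([ 3.07770802e-03, -6.19445729e+01, -2.62025177e+01, -4.41825546e-05,
        2.88320334e-03,  4.96771725e-05]), 'ee_pos': array([ 0.28233556, -0.55739027,  0.24980636]), 'orientation': array([[ 8.92098504e-01,  4.51840812e-01, -3.74780425e-04],
       [ 4.51840962e-01, -8.92098061e-01,  8.91757763e-04],
       [ 6.85916612e-05, -9.64876913e-04, -9.99999532e-01]]), 'contact_force': array([ 0.25051867, -0.36709763, -0.17715993]), 'ft_torque': array([-0.02423855,  0.00894463, -0.07767842]), 'gripper_width': 0.08568446704334887}
```

View pics/top0.png

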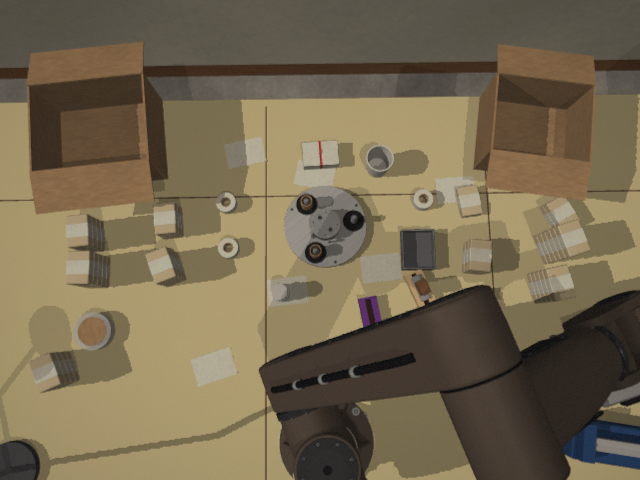

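View pics/scene0.png

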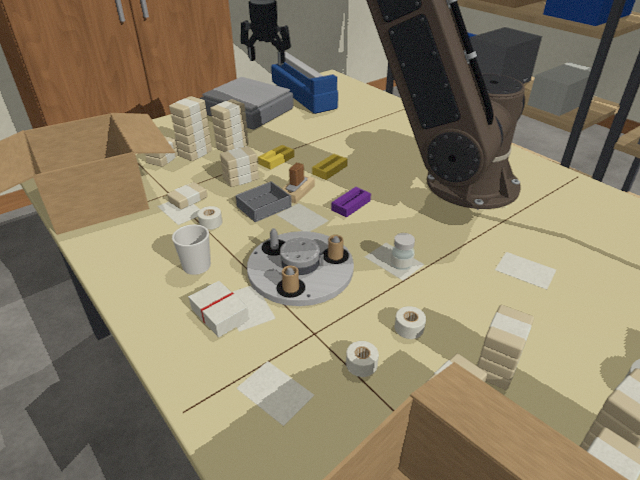

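Purple (scene 350,202) and yellow (275,157; 330,167) blocks are the look-alikes. The real plywood rest with the spanner is at top (420,288) / scene (300,188). The stand is at top (325,226), with cores at (307,204) and (316,251) and the free spindle at (353,220). Rolls are at (227,202), (228,247) and (423,199); the tray is at (418,250).

```bash
cat > h.py <<'E'
from bench import ctrl
import numpy as np, cv2
def cam(name,s=None):
    p=ctrl.camera_params(name)
    K=np.array([[p['fx'],0,p['cx']],[0,p['fy'],p['cy']],[0,0,1]])
    if name!='wrist':
        R=np.array(p['R']);return K,R.T,-R.T@np.array(p['t'])
    s=s or ctrl.get_state()
    T=np.eye(4);T[:3,:3]=s['orientation'];T[:3,3]=s['ee_pos'];T=T@p['hand_eye']
    return K,T[:3,:3],T[:3,3]
def ray(c,uv,z):
    K,R,o=c;d=R@np.linalg.solve(K,[uv[0],uv[1],1]);return (o+d*(z-o[2])/d[2])[:2]
def proj(c,X):
    K,R,o=c;q=K@(R.T@(np.array(X)-o));return q[:2]/q[2]
def snap(name,fn):
    s=ctrl.get_state();c=cam(name,s);im=ctrl.grab_frame(name)[:,:,::-1].copy();cv2.imwrite(f'pics/{fn}.png',im);return im,c
def go(x,y,z=None,yaw=None):
    """print increment (tool mm) from current pose; yaw = desired tool-x heading deg (tool down)"""
    s=ctrl.get_state();R=s['orientation'];p=s['ee_pos']
    d=np.array([x,y,p[2] if z is None else z])-p
    print('tool d mm',(R.T@d*1000).round(1),'heading',np.degrees(np.arctan2(R[1,0],R[0,0])).round(2),'z',p[2].round(4))
E
python3 - <<'E'
from h import *
c=cam('top')
for n,uv,z in [('spanner',(421,285),.05),('stand',(326,224),.054),('core a',(307,202),.063),('core b',(316,250),.063),('sp c',(353,219),.068),('r1',(227,202),.032),('r2',(228,247),.032),('r3',(423,199),.032),('tray',(418,250),.02),('card',(320,154),.035),('pot',(379,160),.08),('glue',(280,291),.07)]:print(n,ray(c,uv,z).round(3))
go(.48,-.20)
E
```

```text
spanner [ 0.404 -0.26 ]
stand [ 0.574 -0.008]
core a [0.634 0.042]
core b [0.502 0.02 ]
sp c [ 0.584 -0.081]
r1 [0.645 0.265]
r2 [0.519 0.261]
r3 [ 0.645 -0.28 ]
tray [ 0.503 -0.262]
card [0.779 0.005]
pot [ 0.744 -0.156]
glue [0.393 0.116]
tool d mm [ 3.378e+02 -2.295e+02  2.000e-01] heading 26.86 z 0.2498
```

Call:
play_rows(increments=[[40,-35.5,0,0,0,0,-1],[40,-35.5,0,0,0,0,-1],[40,-35.5,0,0,0,0,-1],[40,-35.5,0,0,0,0,-1],[40,-35.5,0,0,0,0,-1],[40,-35.5,0,0,0,0,-1],[0,0,0,0,0,0,-1],[0,0,0,0,0,0,-1]])

```text
time: 1.1
ee_pos: [0.4004, -0.2593, 0.2503]
orientation: [[0.892, 0.452, 0.0], [0.452, -0.892, -0.0], [-0.0, 0.0, -1.0]]
contact_force: [0.3, 0.1, 0.1]
gripper_width: 0.0855
```

```bash
python3 - <<'E'
from h import *
im,c=snap('wrist','w1'); print(ctrl.get_state()['ee_pos'],ctrl.get_state()['time'])
snap('top','top1')
E
```

```text
[ 0.40017551 -0.25974524  0.25023651] 1.15
```

View pics/w1.png

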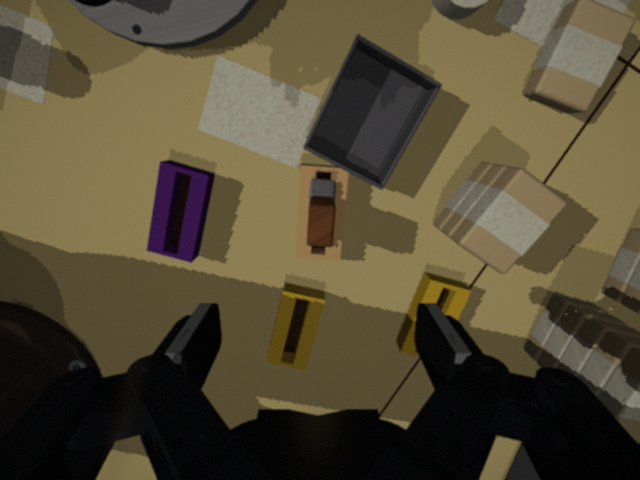

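```bash
python3 - <<'E'
from h import *
im=cv2.imread('pics/w1.png')
cr=cv2.resize(im[145:280,270:400],None,fx=5,fy=5,interpolation=cv2.INTER_CUBIC)[:600]
cv2.imwrite('pics/w1c.png',cr)
hsv=cv2.cvtColor(im,cv2.COLOR_BGR2HSV)
for uv in [(305,200),(342,180),(302,240),(322,190),(322,230),(322,210),(290,205),(360,200)]:print(uv,hsv[uv[1],uv[0]])
E
```

```text
(305, 200) [ 17 124 148]
(342, 180) [ 17 127 147]
(302, 240) [ 18 122 146]
(322, 190) [12 18 72]
(322, 230) [ 12 170  84]
(322, 210) [ 12 173  75]
(290, 205) [ 22 107 141]
(360, 200) [ 22 103  89]
```

View pics/w1c.png

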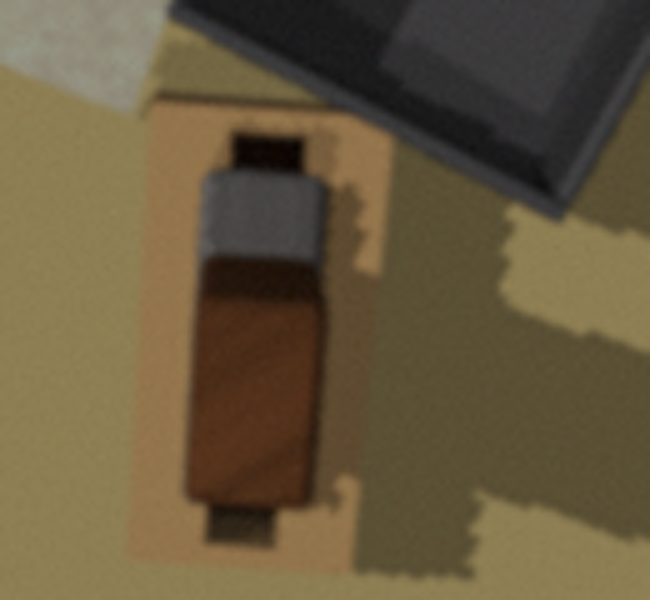

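Close crop: light plywood rest with the slot ends at crop (270,133) and (241,545), the steel plate, and the brown grip top centred at (256,400). This is the right one.

```bash
python3 - <<'E'
from h import *
c=cam('wrist')
f=lambda u,v,z:ray(c,(270+u/5,145+v/5),z)
a,b=f(270,133,.024),f(241,545,.024);print('slot',a,b,(a+b)/2,np.degrees(np.arctan2(*(a-b)[::-1])),np.linalg.norm(a-b))
q=np.array([f(204,297,.080),f(320,297,.080),f(310,504,.080),f(188,500,.080)]);print(q.mean(0),np.linalg.norm(np.diff(q,axis=0),axis=1))
m=(q[0]+q[1]-q[2]-q[3]);print(np.degrees(np.arctan2(m[1],m[0])))
p=q.mean(0);go(p[0],p[1],.06)
E
```

```text
slot [ 0.43943131 -0.24647859] [ 0.35661324 -0.28173874] [ 0.39802227 -0.26410866] 23.06208981887384 0.09001173014984468
[ 0.4004896  -0.26235194] [0.02058939 0.03876615 0.02252094]
23.497756931438772
tool d mm [ -0.6   2.3 190.2] heading 26.8 z 0.2502
```

Call:
play_rows(increments=[[-2,2.6,40,0,0,0.063,-1],[0,0,45,0,0,0,-1],[0,0,40,0,0,0,-1],[0,0,35,0,0,0,-1],[0,0,30,0,0,0,-1],[0,0,0,0,0,0,-0.3],[0,0,0,0,0,0,1],[0,0,0,0,0,0,1]], grip_force=70)

```text
time: 2.2
ee_pos: [0.4, -0.2629, 0.0615]
orientation: [[0.919, 0.394, 0.002], [0.394, -0.919, -0.001], [0.001, 0.002, -1.0]]
contact_force: [0.6, 0.0, 1.1]
gripper_width: 0.0319
```

Call:
play_rows(increments=[[0,0,0,0,0,0,1],[0,0,0,0,0,0,1],[0,0,-20,0,0,0,1],[0,0,-40,0,0,0,1],[0,0,-40,0,0,0,1],[0,0,-40,0,0,0,1],[0,0,0,0,0,0,1],[0,0,0,0,0,0,1]])

```text
time: 3.2
ee_pos: [0.3993, -0.262, 0.2]
orientation: [[0.919, 0.395, -0.0], [0.395, -0.919, 0.0], [-0.0, -0.0, -1.0]]
contact_force: [0.1, 0.1, -3.1]
gripper_width: 0.0233
```

Call:
play_rows(increments=[[20,-20,0,0,0,0,1],[40,-39,0,0,0,0,1],[40,-39,0,0,0,0,1],[40,-39,0,0,0,0,1],[30,-27,0,0,0,0,1],[0,0,0,0,0,0,1],[0,0,0,0,0,0,1]])

```text
time: 4.08
ee_pos: [0.4906, -0.0446, 0.1992]
orientation: [[0.919, 0.395, -0.002], [0.395, -0.919, 0.0], [-0.002, -0.001, -1.0]]
contact_force: [-0.4, -0.7, -3.0]
gripper_width: 0.0236
```

```bash
python3 - <<'E'
from h import *
im,c=snap('wrist','w2'); s=ctrl.get_state();print(s['ee_pos'],s['time'])
E
```

```text
[ 0.49059141 -0.04505447  0.19949862] 4.125
```

View pics/w2.png

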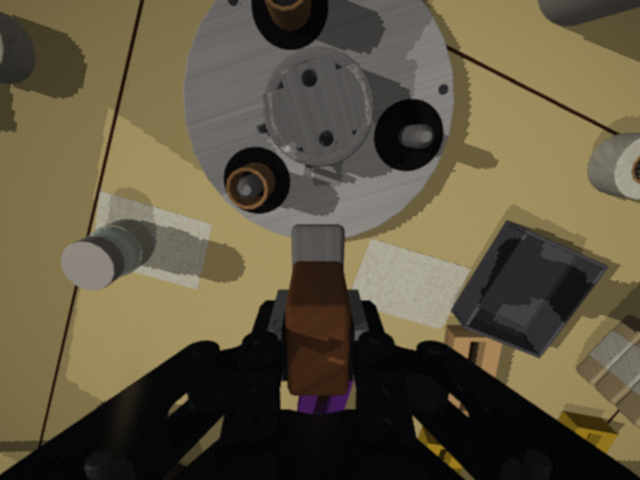

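The ring's holes are at (309,77) and (325,138). The held spanner's plate end is near (318,226), and all three spindles are visible.

```bash
cat >> h.py <<'E'
def holes(im,c,seeds,z=.054,r=16,th=None):
    g=cv2.GaussianBlur(cv2.cvtColor(im,cv2.COLOR_BGR2GRAY),(3,3),0);out=[]
    for u,v in seeds:
        u,v=int(u),int(v);w=g[v-r:v+r+1,u-r:u+r+1]
        t=(int(w.min())+int(np.median(w)))/2
        n,l,st,ce=cv2.connectedComponentsWithStats((w<t).astype(np.uint8))
        k=1+np.argmax(st[1:,4]-2*np.hypot(*(ce[1:]-r).T));p=ce[k]+[u-r,v-r];out.append(p);print('hole px',p.round(1),'area',st[k,4],'ext mm',(st[k,2:4]))
    a,b=[ray(c,p,z) for p in out];m=a-b
    print('a',a.round(4),'b',b.round(4),'sep',np.linalg.norm(m).round(4),'ctr',((a+b)/2).round(4),'ang',np.degrees(np.arctan2(m[1],m[0])).round(2));return (a+b)/2
E
python3 - <<'E'
from h import *
s=ctrl.get_state();c=cam('wrist',s);im=cv2.imread('pics/w2.png')
ce=holes(im,c,[(309,77),(325,138)])
R=s['orientation'];z=s['ee_pos'][2]
# plate front edge top in tool coords, assume plate top z = tcp-28mm
for uv in [(293,226),(344,226)]:
    p=np.append(ray(c,uv,z-.028),z-.028);print((R.T@(p-s['ee_pos'])*1000).round(1))
print('spindle free',ray(c,(415,135),.068))
go(*ce)
cr=cv2.resize(im[40:250,230:400],None,fx=3.5,fy=2.8,interpolation=cv2.INTER_CUBIC);cv2.imwrite('pics/w2c.png',cr)
E
```

```text
hole px [308.9  77.9] area 203 ext mm [15 17]
hole px [325.8 138.2] area 163 ext mm [14 15]
a [0.595  0.0076] b [ 0.5614 -0.0205] sep 0.0438 ctr [ 0.5782 -0.0064] ang 39.95
[ 37.1 -12.3  28. ]
[37.1 11.6 27.9]
spindle free [ 0.5889321  -0.07857684]
tool d mm [95.7 -1.  -0.1] heading 23.22 z 0.1995
```

Call:
play_rows(increments=[[47.4,0,0,0,0,0,1],[47.4,0,0,0,0,0,1],[0,0,20,0,0,-0.146,1],[0,0,30,0,0,-0.146,1],[0,0,25,0,0,0,1],[0,0,12,0,0,0,1],[0,0,0,0,0,0,1],[0,0,0,0,0,0,1]])

```text
time: 5.12
ee_pos: [0.5786, -0.0075, 0.1141]
orientation: [[0.767, 0.642, 0.001], [0.642, -0.767, -0.0], [0.001, 0.001, -1.0]]
contact_force: [1.8, 0.2, -2.7]
gripper_width: 0.0235
```

```bash
python3 - <<'E'
from h import *
im,c=snap('wrist','w3');snap('scene','s3')
go(.5776,-.0074,.090)
a=cv2.imread('pics/s3.png');cv2.imwrite('pics/s3c.png',np.hstack([cv2.resize(a[190:290,240:360],None,fx=5,fy=5)[:, :400*1],cv2.resize(im,(400,300)).repeat(1,0)[:300] if 0 else cv2.resize(im[60:360,200:440],(400,500))]))
E
```

```text
tool d mm [-0.8 -0.6 24.2] heading 39.97 z 0.1142
```

View pics/s3c.png

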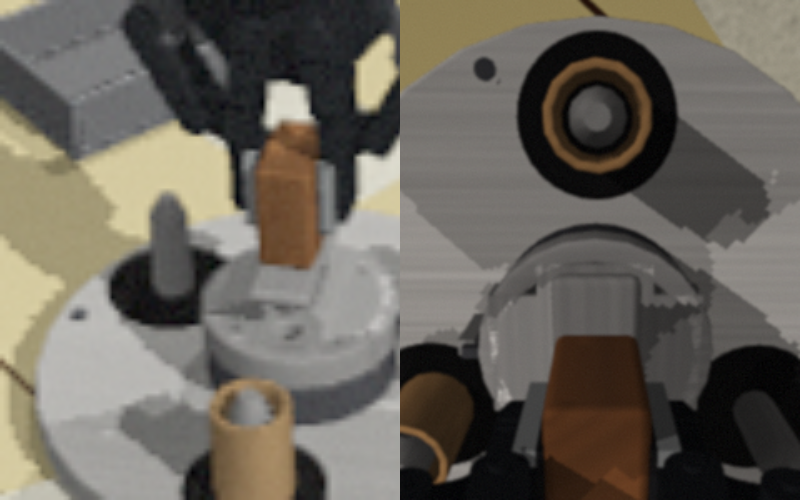

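Call:
play_rows(increments=[[-0.6,-0.5,4,0,0,0,1],[0,0,4,0,0,0,1],[0,0,3,0,0,0,1],[0,0,3,0,0,0,1],[0,0,2,0,0,0,1],[0,0,0,0,0,0,1]])

```text
time: 5.98
ee_pos: [0.5774, -0.0071, 0.0971]
orientation: [[0.766, 0.643, -0.0], [0.643, -0.766, -0.0], [-0.0, -0.0, -1.0]]
contact_force: [0.8, -1.0, -3.4]
gripper_width: 0.0234
```

Call:
play_rows(increments=[[0,0,2,0,0,0,1],[0,0,2,0,0,0,1],[0,0,1.5,0,0,0,1],[0,0,0,0,0,0,1],[0,0,0,0,0,0,1]])

```text
time: 6.6
ee_pos: [0.5774, -0.0071, 0.0918]
orientation: [[0.766, 0.643, 0.0], [0.643, -0.766, -0.0], [-0.0, 0.0, -1.0]]
contact_force: [0.1, -0.7, -3.4]
gripper_width: 0.0232
```

Call:
play_rows(increments=[[0,0,1,0,0,0,1],[0,0,0,0,0,0,1],[0,0,0,0,0,-0.1,1],[0,0,0,0,0,-0.1,1],[0,0,0,0,0,-0.1,1],[0,0,0,0,0,-0.1,1],[0,0,0,0,0,-0.1,1],[0,0,0,0,0,-0.1,1]], grip_force=100)

```text
time: 7.6
ee_pos: [0.5783, -0.0075, 0.0916]
orientation: [[0.267, 0.964, 0.002], [0.964, -0.267, -0.0], [0.0, 0.003, -1.0]]
contact_force: [0.7, -2.1, 3.7]
gripper_width: 0.023
```

Call:
play_rows(increments=[[0,0,0,0,0,-0.1,1],[0,0,0,0,0,-0.1,1],[0,0,0,0,0,-0.1,1],[0,0,0,0,0,-0.1,1],[0,0,0,0,0,-0.1,1],[0,0,0,0,0,-0.04,1],[0,0,0,0,0,0,1],[0,0,0,0,0,0,1]])

```text
time: 8.6
ee_pos: [0.5784, -0.0075, 0.0916]
orientation: [[-0.263, 0.965, 0.003], [0.965, 0.263, -0.001], [-0.001, 0.003, -1.0]]
contact_force: [2.8, -2.8, 5.5]
gripper_width: 0.0234
```

```bash
python3 - <<'E'
from h import *
s=ctrl.get_state();print(s['contact_force'],s['ft_torque'],s['joint_pos']);go(.5776,-.0074,.090)
E
```

```text
[ 2.84340445 -2.8208153   5.48196149] [-0.34814034 -0.42254903 -0.04293635] [-7.27583919e+00  3.59728667e+01  1.04332927e+02 -2.79262099e-02
  3.95309289e+01 -2.24886961e+01]
tool d mm [ 0.3 -0.8  1.6] heading 105.23 z 0.0916
```

Call:
play_rows(increments=[[0,0,0,0,0,-0.04,1],[0,0,0,0,0,-0.04,1],[0,0,0,0,0,0,1],[0,0,0,0,0,0,1]])

```text
time: 9.1
ee_pos: [0.5785, -0.0074, 0.0916]
orientation: [[-0.335, 0.942, 0.003], [0.942, 0.335, 0.001], [-0.0, 0.003, -1.0]]
contact_force: [2.1, -3.5, 6.6]
gripper_width: 0.023
```

```bash
python3 - <<'E'
from h import *
s=ctrl.get_state();print(s['contact_force'],s['ft_torque'],s['joint_efforts']);go(.5776,-.0074,.090)
im,c=snap('wrist','w4');a,_=snap('scene','s4');cv2.imwrite('pics/s4c.png',np.hstack([cv2.resize(a[190:290,250:350],(500,500)),cv2.resize(im[60:360,200:440],(300,500))]))
E
```

```text
[ 2.12068726 -3.5459779   6.62360423] [-0.35635956 -0.40283959 -2.06463143] [  3.59802313 -58.10268044 -14.32687461  -1.25670791   0.67888577
  -2.04738468]
tool d mm [ 0.3 -0.8  1.6] heading 109.55 z 0.0916
```

View pics/s4c.png

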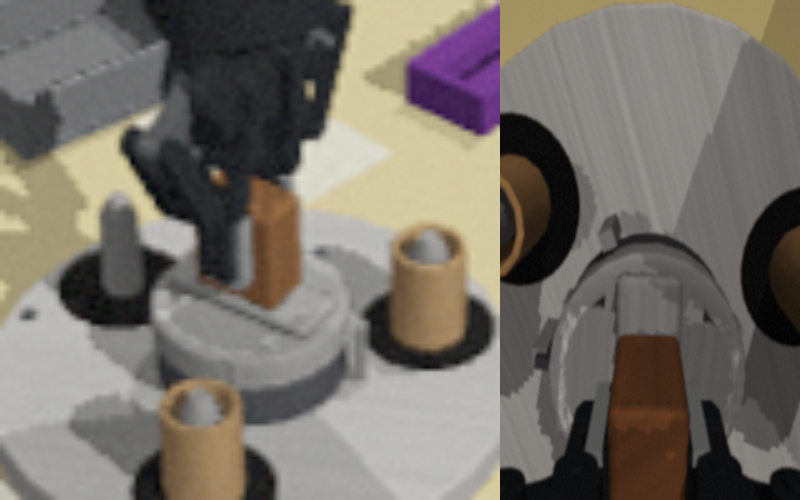

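Call:
play_rows(increments=[[0,0,0,0,0,0.06,1],[0,0,0,0,0,0,1],[0,0,-6,0,0,0,1],[0,0,-8,0,0,0,1],[0,0,-26,0,0,0,1],[0,0,-35,0,0,0.16,1],[0,0,-35,0,0,0.18,1],[0,0,0,0,0,0.18,1]])

```text
time: 10.2
ee_pos: [0.5777, -0.007, 0.2033]
orientation: [[0.237, 0.972, 0.003], [0.972, -0.237, -0.0], [0.0, 0.003, -1.0]]
contact_force: [0.1, -0.5, -3.7]
gripper_width: 0.0229
```

Call:
play_rows(increments=[[0,0,0,0,0,0.18,1],[0,0,0,0,0,0.18,1],[0,0,0,0,0,0.18,1],[0,0,0,0,0,0.18,1],[0,0,0,0,0,0.18,1],[0,0,0,0,0,0.025,1],[0,0,0,0,0,0,1]])

```text
time: 11.08
ee_pos: [0.5771, -0.0071, 0.2007]
orientation: [[0.915, 0.404, -0.001], [0.404, -0.915, 0.0], [-0.001, -0.0, -1.0]]
contact_force: [-1.0, 0.0, -2.5]
gripper_width: 0.0228
```

```bash
python3 - <<'E'
from h import *
go(.3995,-.2625,.090)
im,c=snap('wrist','w5')
E
```

```text
tool d mm [-265.6  162.   110.8] heading 23.83 z 0.2007
```

View pics/w5.png

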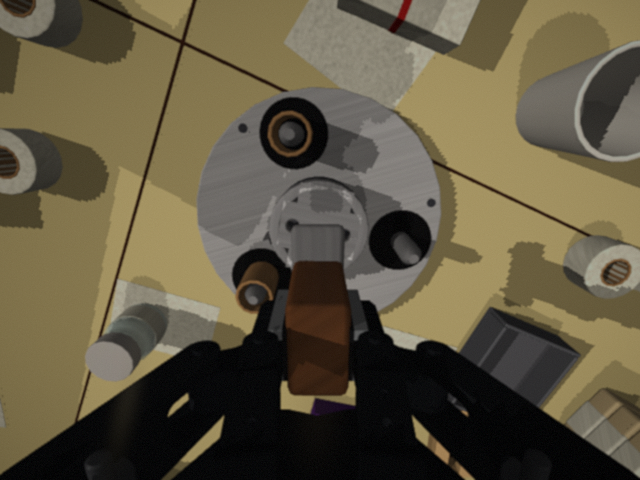

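The wrist view shows the spanner still square in the jaws and the ring turned, with holes at (290,224) and (345,232). I take it back to the rest.

Call:
play_rows(increments=[[-30,18,0,0,0,0.011,1],[-50,31,0,0,0,0,1],[-50,31,0,0,0,0,1],[-50,31,0,0,0,0,1],[-50,31,0,0,0,0,1],[-35,20,30,0,0,0,1],[0,0,20,0,0,0,1],[0,0,0,0,0,0,1]])

```text
time: 12.12
ee_pos: [0.3966, -0.2601, 0.15]
orientation: [[0.92, 0.392, -0.002], [0.392, -0.92, 0.002], [-0.001, -0.002, -1.0]]
contact_force: [-0.2, -0.4, -1.7]
gripper_width: 0.0229
```

```bash
python3 - <<'E'
from h import *
go(.3995,-.2625,.062)
im,c=snap('wrist','w6')
E
```

```text
tool d mm [ 1.8  3.6 88. ] heading 23.06 z 0.15
```

Call:
play_rows(increments=[[1.8,3.2,25,0,0,0,1],[0,0,25,0,0,0,1],[0,0,18,0,0,0,1],[0,0,12,0,0,0,1],[0,0,6,0,0,0,1],[0,0,2,0,0,0,1],[0,0,0,0,0,0,1]])

```text
time: 13.05
ee_pos: [0.4003, -0.2624, 0.0632]
orientation: [[0.92, 0.391, 0.0], [0.391, -0.92, -0.0], [0.0, 0.001, -1.0]]
contact_force: [-0.4, 0.3, -2.8]
gripper_width: 0.0228
```

Call:
play_rows(increments=[[0,0,1.5,0,0,0,1],[0,0,0,0,0,0,1],[0,0,0,0,0,0,0.2],[0,0,0,0,0,0,-0.5],[0,0,0,0,0,0,-1],[0,0,-40,0,0,0,-1],[0,0,-50,0,0,0,-1],[0,0,-50,0,0,0,-1]])

```text
time: 14.05
ee_pos: [0.3999, -0.2622, 0.2028]
orientation: [[0.92, 0.391, -0.0], [0.391, -0.92, 0.0], [-0.0, -0.0, -1.0]]
contact_force: [0.1, -0.6, -0.2]
gripper_width: 0.0855
```

```bash
python3 - <<'E'
from h import *
im,c=snap('wrist','w7');print(ctrl.get_state()['ee_pos'],ctrl.get_state()['time'])
top,_=snap('top','t7')
cv2.imwrite('pics/w7c.png',np.hstack([cv2.resize(im[120:320,230:430],(400,400)),cv2.resize(top[140:310,220:390],(400,400))]))
E
```

```text
[ 0.40139984 -0.26330841  0.20839829] 14.1
```

View pics/w7c.png

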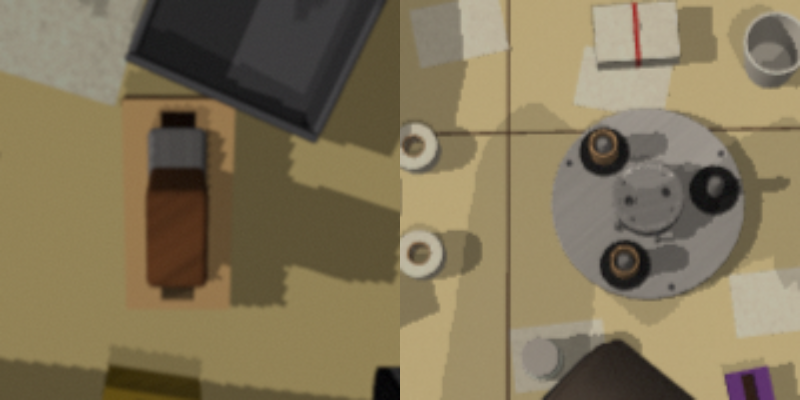

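The spanner is seated in its rest and let go, and the ring holes now lie roughly along y (loose). Next I take one overview from above the stand without the spanner.

Call:
play_rows(increments=[[30,-20,-15,0,0,0,-1],[50,-32,-15,0,0,0,-1],[50,-32,-15,0,0,0,-1],[50,-32,0,0,0,0,-1],[50,-32,0,0,0,0,-1],[25,-18,0,0,0,0,-1],[0,0,0,0,0,0,-1],[0,0,0,0,0,0,-1]])

```text
time: 15.15
ee_pos: [0.5694, -0.0103, 0.2456]
orientation: [[0.92, 0.391, -0.001], [0.391, -0.92, -0.0], [-0.001, -0.0, -1.0]]
contact_force: [0.4, -0.3, -0.1]
gripper_width: 0.0857
```

```bash
python3 - <<'E'
from h import *
im,c=snap('wrist','w8');s=ctrl.get_state();print(s['ee_pos'],s['time'],s['orientation'].round(3).tolist())
E
```

```text
[ 0.56938142 -0.01060726  0.24587914] 15.2 [[0.921, 0.39, -0.001], [0.39, -0.921, -0.0], [-0.001, -0.0, -1.0]]
```

View pics/w8.png

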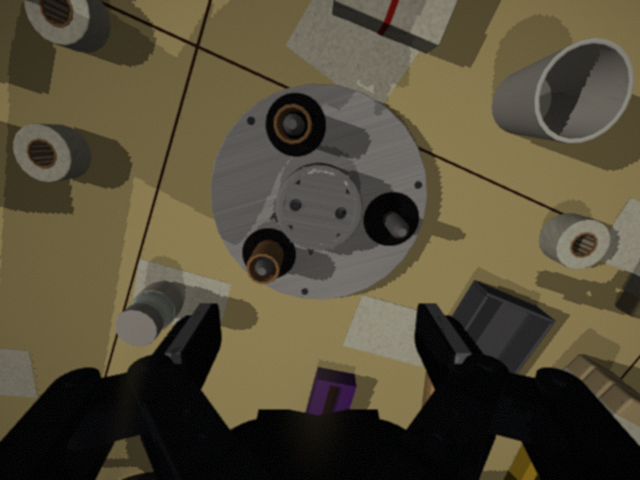

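Overview: core tops at (293,123) and (264,265), free spindle tip at (396,225), and holes at (296,205) and (341,213). Roll bores are at (57,8), (42,153) and (584,244); the tray is around (503,318).

```bash
python3 - <<'E'
from h import *
s=ctrl.get_state();c=cam('wrist',s);im=cv2.imread('pics/w8.png');hsv=cv2.cvtColor(im,cv2.COLOR_BGR2HSV)
ce=holes(im,c,[(296,205),(341,213)],r=12)
P={}
for n,uv,z in [('A core',(293,123),.063),('B core',(264,266),.063),('A disc',(295,124),.018),('B disc',(269,253),.018),('C disc',(391,218),.018),('C tip',(399,227),.068)]:
    p=ray(c,uv,z);d=p-ce;print(n,p.round(4),'r',np.hypot(*d).round(4),'ang',np.degrees(np.arctan2(d[1],d[0])).round(1))
for n,uv,z in [('r1',(57,8),.032),('r2',(42,153),.032),('r3',(584,244),.032),('trayTL',(481,282),.035),('trayR',(554,321),.035),('trayB',(503,373),.035),]:
    print(n,ray(c,uv,z).round(4))
t=cv2.imread('pics/t7.png');ct=cam('top')
for n,uv,z in [('r1',(227,202),.032),('r2',(228,247),.032),('r3',(423,199),.032)]:print(n,ray(ct,uv,z).round(4))
for d in [(402,232),(434,231),(435,269),(402,270)]:print(ray(ct,d,.035).round(3))
E
```

```text
hole px [295.1 204.9] area 101 ext mm [12 11]
hole px [340.3 213.2] area 86 ext mm [10 10]
a [0.573  0.0151] b [ 0.5825 -0.0279] sep 0.044 ctr [ 0.5778 -0.0064] ang 102.47
A core [0.6407 0.0436] r 0.0804 ang 38.4
B core [0.5065 0.0208] r 0.0763 ang 159.1
A disc [0.6406 0.0448] r 0.081 ang 39.2
B disc [0.5036 0.0211] r 0.0791 ang 159.7
C disc [ 0.5923 -0.0857] r 0.0806 ang -79.6
C tip [ 0.5945 -0.0813] r 0.0768 ang -77.5
r1 [0.6481 0.268 ]
r2 [0.5196 0.2606]
r3 [ 0.6487 -0.2821]
trayTL [ 0.5689 -0.2031]
trayR [ 0.5596 -0.3046]
trayB [ 0.4766 -0.2901]
r1 [0.6452 0.265 ]
r2 [0.5187 0.2608]
r3 [ 0.6448 -0.28  ]
[ 0.552 -0.217]
[ 0.553 -0.305]
[ 0.448 -0.303]
[ 0.447 -0.213]
```

Call:
play_rows(increments=[[43,-11.6,25,0,0,0,-1],[43,-11.6,30,0,0,0,-1],[0,0,35,0,0,-0.143,-1],[0,0,35,0,0,-0.143,-1],[0,0,20,0,0,0,-1],[0,0,0,0,0,0,-1],[0,0,0,0,0,0,-1]], grip_force=20)

```text
time: 16.08
ee_pos: [0.6403, 0.0444, 0.1023]
orientation: [[0.773, 0.634, 0.001], [0.634, -0.773, -0.0], [0.001, 0.001, -1.0]]
contact_force: [-0.4, -0.1, 1.1]
gripper_width: 0.0851
```

```bash
python3 - <<'E'
from h import *
go(.6396,.0444,.057)
im,c=snap('wrist','w9');hsv=cv2.cvtColor(im,cv2.COLOR_BGR2HSV);m=cv2.inRange(hsv,(5,90,50),(17,255,255));m[:, :200]=0;m[:,440:]=0
cv2.imwrite('pics/w9c.png',im[60:420,140:500])
E
```

```text
tool d mm [-0.6 -0.5 45.3] heading 39.35 z 0.1023
```

View pics/w9c.png

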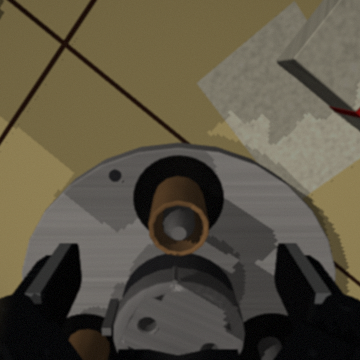

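The core is centred between the jaws at crop (180,228).

Call:
play_rows(increments=[[0,0,24,0,0,0,-1],[0,0,20,0,0,0,-1],[0,0,0,0,0,0,0],[0,0,0,0,0,0,1],[0,0,0,0,0,0,1],[0,0,0,0,0,0,1],[0,0,-15,0,0,0,1],[0,0,-30,0,0,0,1]])

```text
time: 17.12
ee_pos: [0.6395, 0.0451, 0.1027]
orientation: [[0.773, 0.635, -0.002], [0.635, -0.773, -0.0], [-0.001, -0.001, -1.0]]
contact_force: [1.4, -0.1, 0.5]
gripper_width: 0.0315
```

Call:
play_rows(increments=[[0,0,-40,0,0,0,1],[0,0,-20,0,0,0,1],[0,0,0,0,0,0,1]])

```text
time: 17.5
ee_pos: [0.6405, 0.0452, 0.1646]
orientation: [[0.773, 0.635, 0.004], [0.635, -0.773, -0.0], [0.003, 0.002, -1.0]]
contact_force: [0.1, 0.5, -0.7]
gripper_width: 0.0315
```

```bash
python3 - <<'E'
from h import *
go(.523,-.26,.058);print(ctrl.get_state()['gripper_width'])
E
```

```text
tool d mm [-284.8  160.9  106.2] heading 39.41 z 0.1646
0.03149051133021616
```

Call:
play_rows(increments=[[-30,17,0,0,0,0,1],[-51,29,0,0,0,0,1],[-51,29,0,0,0,0,1],[-51,29,0,0,0,0,1],[-51,29,0,0,0,0,1],[-51,28,30,0,0,0,1],[0,0,40,0,0,0,1],[0,0,30,0,0,0,1]])

```text
time: 18.5
ee_pos: [0.5218, -0.2582, 0.0614]
orientation: [[0.774, 0.633, -0.002], [0.633, -0.774, 0.001], [-0.001, -0.002, -1.0]]
contact_force: [0.6, 0.1, -0.5]
gripper_width: 0.0313
```

```bash
python3 - <<'E'
from h import *
go(.523,-.26,.058)
im,c=snap('wrist','w10');cv2.imwrite('pics/w10c.png',im[60:420,140:500])
E
```

```text
tool d mm [-0.2  2.2  3.4] heading 39.31 z 0.0614
```

View pics/w10c.png

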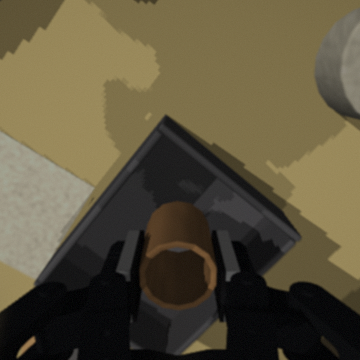

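Call:
play_rows(increments=[[0,0,2,0,0,0,0.2],[0,0,0,0,0,0,0],[0,0,-20,0,0,0,0],[0,0,-40,0,0,0,-0.5],[0,0,-40,0,0,0,-1],[32.5,-45.7,0,0,0,0,-1],[32.5,-45.7,0,0,0,0,-1],[32.5,-45.7,0,0,0,0,-1]])

```text
time: 19.55
ee_pos: [0.5112, -0.0883, 0.1632]
orientation: [[0.773, 0.635, 0.003], [0.635, -0.773, -0.001], [0.002, 0.002, -1.0]]
contact_force: [1.2, 0.0, 0.8]
gripper_width: 0.0851
```

Call:
play_rows(increments=[[32.5,-45.7,0,0,0,0,-1],[32.5,-45.7,0,0,0,0,-1],[0,0,0,0,0,0.18,-1],[0,0,0,0,0,0.18,-1],[0,0,0,0,0,0.18,-1],[0,0,0,0,0,0.18,-1],[0,0,20,0,0,0.18,-1],[0,0,25,0,0,0.145,-1]])

```text
time: 20.55
ee_pos: [0.5041, 0.0222, 0.1179]
orientation: [[0.935, -0.354, 0.004], [-0.354, -0.935, -0.0], [0.004, -0.001, -1.0]]
contact_force: [-0.2, -1.0, -0.6]
gripper_width: 0.0856
```

Call:
play_rows(increments=[[0,0,0,0,0,0,-1],[0,0,0,0,0,0,-1]])

```text
time: 20.8
ee_pos: [0.5039, 0.0221, 0.1179]
orientation: [[0.938, -0.346, 0.002], [-0.346, -0.938, -0.0], [0.002, -0.0, -1.0]]
contact_force: [0.4, 0.1, 0.4]
gripper_width: 0.0854
```

```bash
python3 - <<'E'
from h import *
go(.5029,.0217,.057)
im,c=snap('wrist','w11')
print(proj(c,[.5029,.0217,.063]),proj(c,[.5029,.0217,.068]))
hsv=cv2.cvtColor(im,cv2.COLOR_BGR2HSV);m=cv2.inRange(hsv,(5,90,60),(17,255,255));m[:,:220]=0;m[:,420:]=0
n,l,st,ce=cv2.connectedComponentsWithStats(m)
for i in range(1,n):
    if st[i,4]>150:print(st[i],ce[i])
t,ct=snap('top','t11')
E
```

```text
tool d mm [-0.9  0.7 60.9] heading -20.27 z 0.1179
[319.81302258 276.49364139] [319.87179395 280.06693168]
[292 250  56  51 776] [320.29252577 273.32087629]
```

Call:
play_rows(increments=[[-0.5,0,30,0,0,0,-1],[0,0,31,0,0,0,-1],[0,0,0,0,0,0,0],[0,0,0,0,0,0,1],[0,0,0,0,0,0,1],[0,0,0,0,0,0,1],[0,0,-15,0,0,0,1],[0,0,-30,0,0,0,1]])

```text
time: 21.9
ee_pos: [0.5027, 0.0222, 0.1017]
orientation: [[0.937, -0.35, -0.001], [-0.35, -0.937, 0.0], [-0.001, 0.0, -1.0]]
contact_force: [0.6, 0.2, -0.1]
gripper_width: 0.0325
```

Call:
play_rows(increments=[[0,0,-40,0,0,0,1],[0,0,-20,0,0,0,1],[0,0,0,0,0,0,1]])

```text
time: 22.28
ee_pos: [0.5035, 0.0221, 0.1629]
orientation: [[0.937, -0.35, 0.004], [-0.35, -0.937, -0.0], [0.004, -0.001, -1.0]]
contact_force: [-0.8, -0.2, -0.2]
gripper_width: 0.0325
```

```bash
python3 - <<'E'
from h import *
go(.475,-.26,.062)
t=cv2.imread('pics/t11.png');cv2.imwrite('pics/t11c.png',cv2.resize(t[130:310,190:460],None,fx=2.9,fy=2.9))
E
```

```text
tool d mm [ 71.5 274.4 100.9] heading -20.46 z 0.1629
```

View pics/t11c.png

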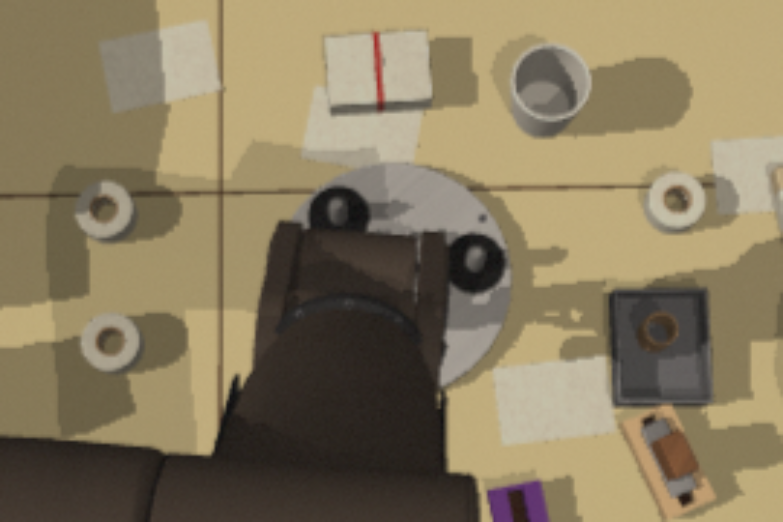

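Core 1 stands in the tray at crop (659,330). The rolls have not moved, and the spanner sits in its rest.

Call:
play_rows(increments=[[8,31,0,0,0,0,1],[14,55,0,0,0,0,1],[14,55,0,0,0,0,1],[14,55,0,0,0,0,1],[14,55,0,0,0,0,1],[6,24,30,0,0,0,1],[0,0,40,0,0,0,1],[0,0,30,0,0,0,1]])

```text
time: 23.28
ee_pos: [0.4718, -0.2602, 0.0588]
orientation: [[0.937, -0.351, -0.001], [-0.351, -0.937, 0.001], [-0.001, -0.0, -1.0]]
contact_force: [2.6, 0.6, -0.0]
gripper_width: 0.0322
```

Call:
play_rows(increments=[[0,0,3,0,0,0,1],[0,0,0,0,0,0,0.2],[0,0,0,0,0,0,0],[0,0,-20,0,0,0,0],[0,0,-40,0,0,0,-0.5],[0,0,-40,0,0,0,-1]])

```text
time: 24.02
ee_pos: [0.4723, -0.2598, 0.1598]
orientation: [[0.937, -0.35, 0.001], [-0.35, -0.937, -0.001], [0.001, 0.0, -1.0]]
contact_force: [-0.3, 0.0, 0.3]
gripper_width: 0.0772
```

```bash
python3 - <<'E'
from h import *
im,c=snap('wrist','w12');s=ctrl.get_state();print(s['ee_pos'])
t,ct=snap('top','t12')
go(.6487,-.2815,.15)
cv2.imwrite('pics/w12c.png',np.hstack([cv2.resize(im,(533,400)),cv2.resize(t[180:310,380:460],(246,400))]))
E
```

```text
[ 0.47366231 -0.26068881  0.16449848]
tool d mm [171.3 -41.7  13.5] heading -20.45 z 0.1623
```

View pics/w12c.png

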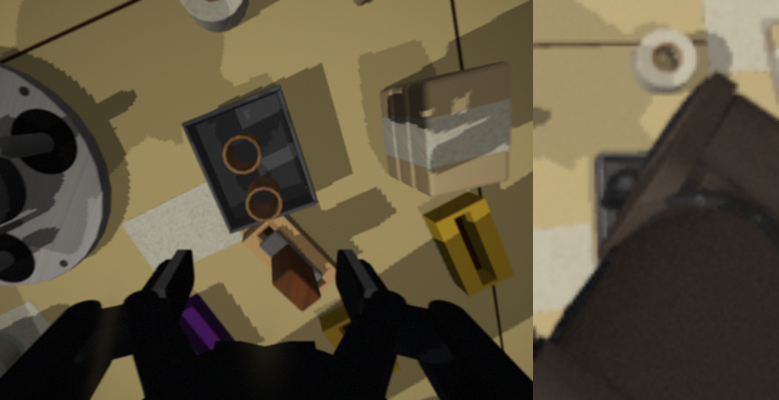

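Both cores stand in the tray, at (241,154) and (264,204) in the left panel. Next is the right-hand roll to spindle C. First I turn the tool to heading about 99° so the jaws open along x, away from the soap bar.

Call:
play_rows(increments=[[40,-10,0,0,0,0,-1],[44,-10.5,0,0,0,0,-1],[44,-10.5,0,0,0,0,-1],[43,-10.5,0,0,0,0,-1],[0,0,0,0,0,-0.18,-1],[0,0,0,0,0,-0.18,-1],[0,0,0,0,0,-0.18,-1],[0,0,0,0,0,-0.18,-1]])

```text
time: 25.12
ee_pos: [0.6469, -0.2807, 0.1576]
orientation: [[0.933, 0.361, -0.0], [0.361, -0.933, 0.0], [-0.0, -0.0, -1.0]]
contact_force: [-0.6, -0.2, -0.6]
gripper_width: 0.0854
```

Call:
play_rows(increments=[[0,0,0,0,0,-0.18,-1],[0,0,0,0,0,-0.18,-1],[0,0,0,0,0,-0.18,-1],[0,0,0,0,0,-0.18,-1],[0,0,0,0,0,-0.18,-1],[0,0,0,0,0,-0.18,-1],[0,0,0,0,0,-0.18,-1],[0,0,0,0,0,-0.11,-1]])

```text
time: 26.12
ee_pos: [0.6469, -0.2807, 0.1577]
orientation: [[-0.166, 0.986, -0.0], [0.986, 0.166, -0.0], [0.0, -0.0, -1.0]]
contact_force: [-0.1, -0.1, -0.5]
gripper_width: 0.0852
```

Call:
play_rows(increments=[[0,0,0,0,0,0,-1],[0,0,0,0,0,0,-1]])

```text
time: 26.38
ee_pos: [0.647, -0.2808, 0.1577]
orientation: [[-0.159, 0.987, -0.0], [0.987, 0.159, -0.0], [-0.0, -0.0, -1.0]]
contact_force: [0.4, -0.8, -0.5]
gripper_width: 0.0851
```

```bash
cat >> h.py <<'E'
def roll(im,c,guess,z=.032,show=None):
    """bright roll top annulus near guess: the bore's dark/brown blob centre and the white blob"""
    u,v=proj(c,[*guess,z]);K,R,o=c;px=K[0,0]/(o[2]-z)
    r=int(.036*px);u,v=int(u),int(v);y0,x0=max(v-r,0),max(u-r,0);w=im[y0:v+r,x0:u+r]
    hsv=cv2.cvtColor(w,cv2.COLOR_BGR2HSV)
    m=((hsv[:,:,1]<55)&(hsv[:,:,2]>60)).astype(np.uint8)
    cs,_=cv2.findContours(m,cv2.RETR_CCOMP,cv2.CHAIN_APPROX_NONE)
    for k in sorted(cs,key=cv2.contourArea)[::-1][:3]:
        if len(k)<8:continue
        e=cv2.fitEllipse(k);p=np.array(e[0])+[x0,y0]
        print('contour area',cv2.contourArea(k),'axes mm',(np.array(e[1])/px*1000).round(1),'px',p.round(1),'XY',ray(c,p,z).round(4))
E
python3 - <<'E'
from h import *
im,c=snap('wrist','w13')
roll(im,c,(.6487,-.2815));go(.6487,-.2815,.028)
t,ct=snap('top','t13')
E
```

```text
contour area 3903.0 axes mm [50.8 54. ] px [319.1 236.5] XY [ 0.6474 -0.2776]
contour area 1081.5 axes mm [27.  28.2] px [319.1 240.5] XY [ 0.648  -0.2808]
contour area 499.5 axes mm [ 7.1 69.9] px [318.7 283.3] XY [ 0.6535 -0.3169]
tool d mm [ -0.9   1.5 129.7] heading 99.17 z 0.1577
```

Call:
play_rows(increments=[[0,0,40,0,0,0,-1],[0,0,45,0,0,0,-1],[0,0,35,0,0,0,-1],[0,0,10,0,0,0,-1],[0,0,0,0,0,0,0],[0,0,0,0,0,0,0.5],[0,0,0,0,0,0,0.5],[0,0,0,0,0,0,0.5]], grip_force=35)

```text
time: 27.48
ee_pos: [0.6479, -0.2813, 0.0296]
orientation: [[-0.161, 0.987, 0.003], [0.987, 0.161, -0.002], [-0.002, 0.002, -1.0]]
contact_force: [-0.8, -0.4, 8.4]
gripper_width: 0.0557
```

Call:
play_rows(increments=[[0,0,-20,0,0,0,0.5],[0,0,-40,0,0,0,0.5],[0,0,-50,0,0,0,0.5],[0,0,0,0,0,0,0.5]])

```text
time: 27.98
ee_pos: [0.6486, -0.2816, 0.1435]
orientation: [[-0.161, 0.987, 0.007], [0.987, 0.161, -0.004], [-0.005, 0.007, -1.0]]
contact_force: [0.2, -0.3, -1.3]
gripper_width: 0.0554
```

```bash
python3 - <<'E'
from h import *
go(.5909,-.0853,.05)
E
```

```text
tool d mm [203.5 -25.9  92.3] heading 99.29 z 0.1435
```

Call:
play_rows(increments=[[30,-4,0,0,0,0,0.5],[50,-6.4,0,0,0,0,0.5],[50,-6.4,0,0,0,0,0.5],[50,-6.4,0,0,0,0,0.5],[22.5,-2.7,0,0,0,0,0.5],[0,0,20,0,0,0,0.5],[0,0,15,0,0,0,0.5],[0,0,0,0,0,0,0.5]])

```text
time: 28.98
ee_pos: [0.5885, -0.0856, 0.1014]
orientation: [[-0.161, 0.987, -0.002], [0.987, 0.161, 0.0], [0.001, -0.002, -1.0]]
contact_force: [0.6, 0.5, -1.3]
gripper_width: 0.0551
```

```bash
python3 - <<'E'
from h import *
go(.5909,-.0853,.05)
im,c=snap('wrist','w14')
R=ctrl.get_state()['orientation'];p=ctrl.get_state()['ee_pos']
roll(im,c,p[:2],z=p[2]-.0296+.032)
g=cv2.cvtColor(im,cv2.COLOR_BGR2GRAY);cv2.imwrite('pics/w14c.png',im[150:450,170:470])
E
```

```text
tool d mm [-0.1  2.5 51.4] heading 99.24 z 0.1014
contour area 20181.5 axes mm [58.9 69.1] px [317.5 297.8] XY [ 0.5858 -0.0692]
contour area 3348.0 axes mm [21.9 25.1] px [317.6 331.9] XY [ 0.5883 -0.0846]
contour area 529.0 axes mm [ 4.8 25.5] px [232.8 323.6] XY [ 0.5535 -0.0864]
```

View pics/w14c.png

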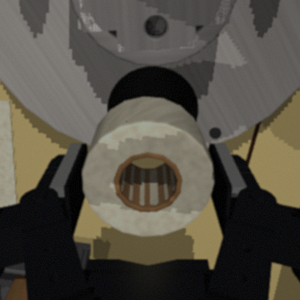

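The black spindle pad shows a few pixels right of the held roll (crop 153 against 148), consistent with the 2.5 mm correction along tool y.

Call:
play_rows(increments=[[-0.5,2.5,0,0,0,0,0.5],[0,0,15,0,0,0,0.5],[0,0,10,0,0,0,0.5],[0,0,10,0,0,0,0.5],[0,0,10,0,0,0,0.5],[0,0,4,0,0,0,0.5],[0,0,0,0,0,0,0.5]])

```text
time: 29.9
ee_pos: [0.5914, -0.0853, 0.0534]
orientation: [[-0.161, 0.987, -0.0], [0.987, 0.161, -0.0], [0.0, -0.0, -1.0]]
contact_force: [-0.2, -0.4, -1.0]
gripper_width: 0.0553
```

Call:
play_rows(increments=[[0,0,3,0,0,0,0.5],[0,0,0,0,0,0,0.5],[0,0,0,0,0,0,-0.5],[0,0,0,0,0,0,-0.7],[0,0,0,0,0,0,-0.7],[0,0,-30,0,0,0,-0.7],[0,0,-40,0,0,0,-1],[0,0,-40,0,0,0,-1]])

```text
time: 30.9
ee_pos: [0.5913, -0.0853, 0.1618]
orientation: [[-0.161, 0.987, -0.0], [0.987, 0.161, -0.0], [0.0, -0.0, -1.0]]
contact_force: [0.2, -0.5, 0.2]
gripper_width: 0.0851
```

```bash
python3 - <<'E'
from h import *
im,c=snap('wrist','w15')
roll(im,c,(.5909,-.0853),z=.05)
im,c=snap('scene','s15')
t,ct=snap('top','t15')
for g in [(.647,.267),(.519,.2607),(.5909,-.0853)]:roll(t,ct,g,z=.032 if g[1]>0 else .05)
go(.648,.267)
E
```

```text
contour area 7786.0 axes mm [64.2 81. ] px [316.5 232.1] XY [ 0.5886 -0.0749]
contour area 1211.5 axes mm [27.  28.2] px [317.6 245.9] XY [ 0.5911 -0.0853]
contour area 1082.5 axes mm [29.9 55.8] px [322.  219.5] XY [ 0.5909 -0.065 ]
contour area 309.0 axes mm [51.7 56.1] px [226.  202.5] XY [0.6438 0.2678]
contour area 98.5 axes mm [30.  31.2] px [225.4 201.4] XY [0.6469 0.2696]
contour area 91.5 axes mm [34.6 50.7] px [228.1 244.9] XY [0.5244 0.2607]
tool d mm [ 3.388e+02  1.120e+02 -2.000e-01] heading 99.28 z 0.1626
```

The roll on spindle C measures (0.591, -0.085) at top height 50 mm, so it is down and on axis. Next is the far-left roll to spindle A.

Call:
play_rows(increments=[[45,15,0,0,0,0,-1],[58,19.3,0,0,0,0,-1],[58,19.3,0,0,0,0,-1],[58,19.3,0,0,0,0,-1],[58,19.3,0,0,0,0,-1],[58,19.3,0,0,0,0,-1],[4,0.5,0,0,0,0.18,-1],[0,0,0,0,0,0.18,-1]])

```text
time: 32.05
ee_pos: [0.6465, 0.2685, 0.1585]
orientation: [[0.201, 0.98, -0.002], [0.98, -0.201, -0.001], [-0.001, -0.002, -1.0]]
contact_force: [-0.8, -0.4, -0.1]
gripper_width: 0.0854
```

Call:
play_rows(increments=[[0,0,0,0,0,0.18,-1],[0,0,0,0,0,0.18,-1],[0,0,0,0,0,0.18,-1],[0,0,0,0,0,0.145,-1],[0,0,0,0,0,0,-1],[0,0,0,0,0,0,-1]])

```text
time: 32.8
ee_pos: [0.6471, 0.2673, 0.1598]
orientation: [[0.771, 0.637, -0.001], [0.637, -0.771, -0.0], [-0.001, -0.0, -1.0]]
contact_force: [-0.1, 0.3, -0.6]
gripper_width: 0.0852
```

```bash
python3 - <<'E'
from h import *
im,c=snap('wrist','w16')
roll(im,c,(.647,.268));go(.647,.268,.033)
t,ct=snap('top','t16')
E
```

```text
contour area 3599.5 axes mm [49.4 52.1] px [317.5 235.1] XY [0.6487 0.2698]
contour area 1083.5 axes mm [27.4 28.3] px [317.2 236.8] XY [0.6475 0.2691]
contour area 4.5 axes mm [0.  0.7] px [321.5 246.7] XY [0.6433 0.2612]
tool d mm [  0.4  -0.6 127. ] heading 39.56 z 0.16
```

Call:
play_rows(increments=[[1.4,-1,40,0,0,0,-1],[0,0,45,0,0,0,-1],[0,0,32,0,0,0,-1],[0,0,10,0,0,0,-1],[0,0,0,0,0,0,0],[0,0,0,0,0,0,0.5],[0,0,0,0,0,0,0.5],[0,0,0,0,0,0,0.5]])

```text
time: 33.9
ee_pos: [0.6485, 0.2693, 0.0355]
orientation: [[0.773, 0.635, 0.003], [0.635, -0.773, 0.001], [0.003, 0.001, -1.0]]
contact_force: [-1.0, -0.4, 6.1]
gripper_width: 0.0544
```

Call:
play_rows(increments=[[0,0,-20,0,0,0,0.5],[0,0,-40,0,0,0,0.5],[0,0,-50,0,0,0,0.5],[0,0,0,0,0,0,0.5]])

```text
time: 34.4
ee_pos: [0.6493, 0.2695, 0.1495]
orientation: [[0.773, 0.635, 0.008], [0.635, -0.773, 0.002], [0.008, 0.003, -1.0]]
contact_force: [-0.3, -0.1, -0.4]
gripper_width: 0.054
```

```bash
python3 - <<'E'
from h import *
go(.6396,.0444,.052)
im,c=snap('wrist','w17');p=ctrl.get_state()['ee_pos'];roll(im,c,p[:2],z=p[2]);print(p)
E
```

```text
tool d mm [-151.2  167.5   96.9] heading 39.42 z 0.1495
contour area 13158.0 axes mm [46.5 56.8] px [313.8 316.2] XY [0.6512 0.2741]
contour area 3118.5 axes mm [22.5 25.3] px [317.5 325.5] XY [0.6487 0.2701]
contour area 471.0 axes mm [ 4.7 25.4] px [400.2 322.9] XY [0.6722 0.2434]
[0.64829432 0.26917483 0.14669885]
```

Call:
play_rows(increments=[[-20,22,0,0,0,0,0.5],[-40,44.5,0,0,0,0,0.5],[-40,44.5,0,0,0,0,0.5],[-37,41,0,0,0,0,0.5],[-14,15.5,0,0,0,0,0.5],[0,0,20,0,0,0,0.5],[0,0,15,0,0,0,0.5],[0,0,0,0,0,0,0.5]])

```text
time: 35.45
ee_pos: [0.6368, 0.0444, 0.1071]
orientation: [[0.772, 0.636, -0.003], [0.636, -0.772, 0.0], [-0.002, -0.002, -1.0]]
contact_force: [-0.4, 0.3, -0.2]
gripper_width: 0.0538
```

```bash
python3 - <<'E'
from h import *
go(.6396,.0444,.054)
im,c=snap('wrist','w18');p=ctrl.get_state()['ee_pos'];roll(im,c,p[:2],z=p[2]-.003);print(p)
E
```

```text
tool d mm [ 2.3  1.9 53.1] heading 39.46 z 0.1071
contour area 24165.5 axes mm [70.1 75.9] px [317.9 311.8] XY [0.6417 0.0493]
contour area 3116.0 axes mm [22.2 25.1] px [317.4 325.5] XY [0.6365 0.0453]
contour area 186.5 axes mm [5.2 6.4] px [350.3 399.7] XY [0.6158 0.0085]
[0.6372103  0.04442073 0.10803606]
```

Call:
play_rows(increments=[[1.9,2.3,0,0,0,0,0.5],[0,0,15,0,0,0,0.5],[0,0,10,0,0,0,0.5],[0,0,10,0,0,0,0.5],[0,0,10,0,0,0,0.5],[0,0,4,0,0,0,0.5],[0,0,0,0,0,0,0.5]])

```text
time: 36.38
ee_pos: [0.6403, 0.0431, 0.0594]
orientation: [[0.773, 0.635, -0.0], [0.635, -0.773, -0.0], [-0.0, -0.0, -1.0]]
contact_force: [-0.1, 0.1, -1.0]
gripper_width: 0.0541
```

Call:
play_rows(increments=[[0,0,3,0,0,0,0.5],[0,0,0,0,0,0,0.5],[0,0,0,0,0,0,-0.5],[0,0,0,0,0,0,-0.7],[0,0,0,0,0,0,-0.7],[0,0,-30,0,0,0,-0.7],[0,0,-40,0,0,0,-1],[0,0,-40,0,0,0,-1]])

```text
time: 37.38
ee_pos: [0.6402, 0.0431, 0.1678]
orientation: [[0.773, 0.635, -0.0], [0.635, -0.773, -0.0], [-0.0, -0.0, -1.0]]
contact_force: [0.6, -0.0, -0.1]
gripper_width: 0.0853
```

```bash
python3 - <<'E'
from h import *
im,c=snap('wrist','w19')
roll(im,c,(.6396,.0444),z=.05)
t,ct=snap('top','t19')
for g in [(.519,.2607)]:roll(t,ct,g)
go(.519,.261)
E
```

```text
contour area 8231.0 axes mm [71.2 85.6] px [312.6 237.2] XY [0.6407 0.0494]
contour area 1152.0 axes mm [26.9 28.3] px [317.5 244.2] XY [0.6387 0.043 ]
contour area 759.0 axes mm [45.  52.3] px [318.4 229.4] XY [0.6482 0.0499]
contour area 314.0 axes mm [52.9 56. ] px [228.4 248. ] XY [0.516  0.2597]
contour area 107.0 axes mm [31.5 32.3] px [227.5 247.3] XY [0.518  0.2621]
tool d mm [  43.4 -246.3   -0.9] heading 39.41 z 0.1711
```

Call:
play_rows(increments=[[5,-28,0,0,0,0,-1],[10,-57,0,0,0,0,-1],[10,-57,0,0,0,0,-1],[10,-57,0,0,0,0,-1],[8.5,-47.5,0,0,0,0,-1],[0,0,0,0,0,0.18,-1],[0,0,0,0,0,0.18,-1],[0,0,0,0,0,0.18,-1]])

```text
time: 38.48
ee_pos: [0.5172, 0.2614, 0.1661]
orientation: [[0.99, 0.142, -0.001], [0.142, -0.99, -0.0], [-0.001, 0.0, -1.0]]
contact_force: [0.2, -0.1, -0.0]
gripper_width: 0.0854
```

Call:
play_rows(increments=[[0,0,0,0,0,0.18,-1],[0,0,0,0,0,0.18,-1],[0,0,0,0,0,0.145,-1],[0,0,0,0,0,0,-1],[0,0,0,0,0,0,-1]])

```text
time: 39.1
ee_pos: [0.5174, 0.2612, 0.1664]
orientation: [[0.938, -0.347, -0.0], [-0.347, -0.938, -0.0], [-0.0, 0.0, -1.0]]
contact_force: [-0.6, -0.1, 0.2]
gripper_width: 0.0853
```

```bash
python3 - <<'E'
from h import *
im,c=snap('wrist','w20')
roll(im,c,(.5185,.261));go(.5185,.261,.033)
E
```

```text
contour area 3485.0 axes mm [50.7 52.1] px [317.1 231.2] XY [0.521  0.2608]
contour area 1034.5 axes mm [27.3 28.6] px [317.3 233.3] XY [0.5192 0.2612]
tool d mm [  1.1  -0.3 133.4] heading -20.31 z 0.1664
```

Call:
play_rows(increments=[[1.6,-0.5,40,0,0,0,-1],[0,0,48,0,0,0,-1],[0,0,35,0,0,0,-1],[0,0,10,0,0,0,-1],[0,0,0,0,0,0,0],[0,0,0,0,0,0,0.5],[0,0,0,0,0,0,0.5],[0,0,0,0,0,0,0.5]])

```text
time: 40.15
ee_pos: [0.5198, 0.2614, 0.0353]
orientation: [[0.937, -0.349, 0.003], [-0.349, -0.937, 0.001], [0.002, -0.002, -1.0]]
contact_force: [-1.1, -0.1, 7.7]
gripper_width: 0.054
```

Call:
play_rows(increments=[[0,0,-20,0,0,0,0.5],[0,0,-40,0,0,0,0.5],[0,0,-50,0,0,0,0.5],[0,0,0,0,0,0,0.5]])

```text
time: 40.65
ee_pos: [0.5205, 0.2617, 0.1478]
orientation: [[0.937, -0.349, 0.007], [-0.349, -0.937, 0.002], [0.006, -0.005, -1.0]]
contact_force: [-0.1, -0.3, -1.0]
gripper_width: 0.0536
```

```bash
python3 - <<'E'
from h import *
im,c=snap('wrist','w21');p=ctrl.get_state()['ee_pos'];roll(im,c,p[:2],z=p[2]-.003);print(p)
go(.5029,.0217,.054)
E
```

```text
contour area 12683.5 axes mm [47.1 51.1] px [317.  311.3] XY [0.5251 0.2609]
contour area 3157.5 axes mm [23. 26.] px [317.4 323.5] XY [0.5195 0.2628]
contour area 56.5 axes mm [ 1.  13.5] px [307.4 328.3] XY [0.5187 0.2678]
[0.51961894 0.26133221 0.14569732]
tool d mm [ 67.8 230.6  91.3] heading -20.45 z 0.1457
```

Call:
play_rows(increments=[[8,26,0,0,0,0,0.5],[16,55,0,0,0,0,0.5],[16,55,0,0,0,0,0.5],[16,55,0,0,0,0,0.5],[11.5,39,0,0,0,0,0.5],[0,0,20,0,0,0,0.5],[0,0,15,0,0,0,0.5],[0,0,0,0,0,0,0.5]])

```text
time: 41.7
ee_pos: [0.5013, 0.0225, 0.1072]
orientation: [[0.937, -0.349, -0.003], [-0.349, -0.937, 0.0], [-0.003, 0.001, -1.0]]
contact_force: [-0.8, 0.1, -0.3]
gripper_width: 0.054
```

```bash
python3 - <<'E'
from h import *
im,c=snap('wrist','w22');p=ctrl.get_state()['ee_pos'];roll(im,c,p[:2],z=p[2]-.003);print(p)
go(.5029,.0217,.054)
E
```

```text
contour area 21547.0 axes mm [67.1 76.1] px [307.2 309.7] XY [0.5096 0.0247]
contour area 3143.5 axes mm [22.3 25.2] px [317.5 323.4] XY [0.5019 0.0229]
contour area 97.0 axes mm [4.1 4.3] px [407.  260.6] XY [ 0.5163 -0.0207]
[0.50168761 0.0225341  0.10799187]
tool d mm [ 1.5  0.3 54. ] heading -20.42 z 0.108
```

Call:
play_rows(increments=[[1.5,0.7,0,0,0,0,0.5],[0,0,15,0,0,0,0.5],[0,0,10,0,0,0,0.5],[0,0,10,0,0,0,0.5],[0,0,10,0,0,0,0.5],[0,0,5,0,0,0,0.5],[0,0,0,0,0,0,0.5]])

```text
time: 42.62
ee_pos: [0.503, 0.0208, 0.0583]
orientation: [[0.937, -0.35, -0.001], [-0.35, -0.937, -0.0], [-0.001, 0.0, -1.0]]
contact_force: [0.3, 0.2, -0.6]
gripper_width: 0.0535
```

Call:
play_rows(increments=[[0,0,3,0,0,0,0.5],[0,0,0,0,0,0,0.5],[0,0,0,0,0,0,-0.5],[0,0,0,0,0,0,-0.7],[0,0,0,0,0,0,-0.7],[0,0,-30,0,0,0,-0.7],[0,0,-40,0,0,0,-1],[0,0,-40,0,0,0,-1]])

```text
time: 43.62
ee_pos: [0.503, 0.0209, 0.1668]
orientation: [[0.937, -0.35, -0.0], [-0.35, -0.937, -0.0], [-0.0, 0.0, -1.0]]
contact_force: [0.9, 0.6, -0.1]
gripper_width: 0.0853
```

Call:
play_rows(increments=[[30,0,-30,0,0,0,-1],[30,0,-30,0,0,0,-1],[0,0,0,0,0,0,-1],[0,0,0,0,0,0,-1]])

```text
time: 44.12
ee_pos: [0.5584, 0.0001, 0.2248]
orientation: [[0.937, -0.35, -0.002], [-0.35, -0.937, 0.0], [-0.002, 0.0, -1.0]]
contact_force: [-0.6, -0.0, -0.1]
gripper_width: 0.0852
```

```bash
python3 - <<'E'
from h import *
im,c=snap('wrist','w23')
for g in [(.5029,.0217),(.6396,.0444),(.5909,-.0853)]:print(g,proj(c,[*g,.05]));roll(im,c,g,z=.05)
S,_=snap('scene','s23');t,_=snap('top','t23')
cv2.imwrite('pics/v23.png',np.hstack([cv2.resize(im,(440,330)),cv2.resize(S[170:320,220:380],(352,330))]))
print(ctrl.get_state()['ee_pos']);go(.3995,-.2625)
E
```

```text
(0.5029, 0.0217) [317.10625687 281.83368481]
contour area 4525.0 axes mm [61.3 79.2] px [316.6 269.6] XY [0.5151 0.0177]
contour area 714.0 axes mm [46.9 50.5] px [317.5 271. ] XY [0.5135 0.0174]
contour area 686.0 axes mm [25.2 27.4] px [317.3 282.1] XY [0.5026 0.0216]
(0.6396, 0.0444) [236.85815487 154.18514568]
contour area 4527.5 axes mm [66.  76.7] px [237.4 160. ] XY [0.635 0.046]
contour area 971.0 axes mm [30.4 32.2] px [238.4 154.2] XY [0.6392 0.0431]
contour area 68.0 axes mm [8.1 8.7] px [210.5 180.9] XY [0.6269 0.0757]
(0.5909, -0.0853) [397.70159492 154.54407269]
contour area 5016.5 axes mm [68.8 81.2] px [393.5 155.3] XY [ 0.5916 -0.0818]
contour area 967.5 axes mm [30.1 32.5] px [396.4 150.5] XY [ 0.5945 -0.0852]
contour area 109.5 axes mm [ 8.3 14.3] px [400.2 156.8] XY [ 0.5883 -0.0868]
[5.58448742e-01 1.87174305e-04 2.24754103e-01]
tool d mm [-5.710e+01  3.017e+02  3.000e-01] heading -20.45 z 0.2248
```

View pics/v23.png

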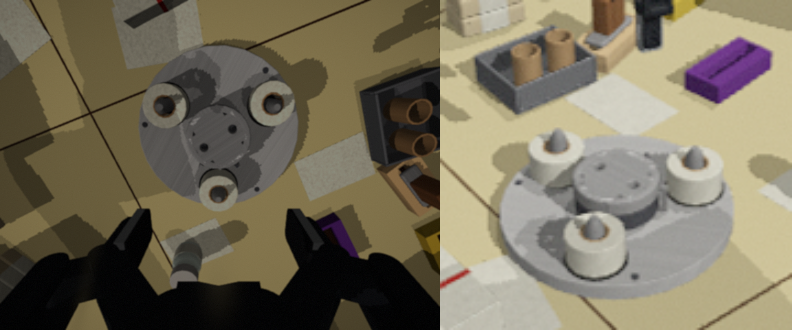

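All three rolls sit fully down on their own spindles, both cores are in the tray and the spanner is in its rest. That was my 16th and last picture, so the rest is by numbers.

```bash
python3 - <<'E'
from h import *
s=ctrl.get_state();im=cv2.imread('pics/w23.png');c=cam('wrist',s)
holes(im,c,[(297,214),(339,186)],r=11)
# expected pixel of holes
for a in (102.5,):
    for k in (1,-1):
        u=np.radians(a);print(proj(c,[.5778+k*.022*np.cos(u),-.0064+k*.022*np.sin(u),.054]))
E
```

```text
hole px [296.4 214.1] area 104 ext mm [12 11]
hole px [337.7 187.4] area 119 ext mm [12 12]
a [0.5734 0.0153] b [ 0.583  -0.0274] sep 0.0438 ctr [ 0.5782 -0.006 ] ang 102.69
[296.82252994 214.36168477]
[338.483124   187.66766746]
```

Call:
play_rows(increments=[[-10,55,0,0,0,0,-1],[-11,58,0,0,0,0,-1],[-11,58,0,0,0,0,-1],[-11,58,0,0,0,0,-1],[-11,58,0,0,0,0,-1],[-3,14.5,0,0,0,-0.18,-1],[0,0,0,0,0,-0.18,-1],[0,0,0,0,0,-0.18,-1]], grip_force=100)

```text
time: 45.28
ee_pos: [0.3999, -0.2625, 0.2252]
orientation: [[0.982, 0.187, -0.001], [0.187, -0.982, 0.001], [-0.001, -0.001, -1.0]]
contact_force: [0.1, -0.9, -0.6]
gripper_width: 0.0856
```

Call:
play_rows(increments=[[0,0,0,0,0,-0.18,-1],[0,0,30,0,0,-0.04,-1],[0,0,0,0,0,0,-1],[0,0,0,0,0,0,-1]])

```text
time: 45.78
ee_pos: [0.4006, -0.2626, 0.1961]
orientation: [[0.92, 0.391, -0.0], [0.391, -0.92, 0.0], [-0.0, -0.0, -1.0]]
contact_force: [-0.3, 0.1, 1.1]
gripper_width: 0.0855
```

```bash
python3 - <<'E'
from h import *
im,c=snap('wrist','w24');go(.4,-.2625,.0617)
hsv=cv2.cvtColor(im,cv2.COLOR_BGR2HSV)
m=cv2.inRange(hsv,(5,140,30),(15,255,130));m[:,:240]=0;m[:,400:]=0
n,l,st,ce=cv2.connectedComponentsWithStats(m)
for i in range(1,n):
    if st[i,4]>150:print(st[i],ce[i],ray(c,ce[i],.08))
for d in (-.02,.02):
    u=np.radians(23.1);print('expected grip end',proj(c,[.399+d*np.cos(u),-.2632+d*np.sin(u),.08]))
E
```

```text
tool d mm [ -0.6  -0.6 134.6] heading 23.03 z 0.1963
[349  63  47  48 469] [373.12366738  88.04690832] [ 0.51260559 -0.25354356]
[336 135  35  34 215] [358.77674419 154.95813953] [ 0.47050168 -0.26298613]
[ 302  206   32   61 1811] [317.14246273 236.54610712] [ 0.40485945 -0.25954922]
expected grip end [318.56572675 269.84262867]
expected grip end [318.55975643 219.37452752]
```

Call:
play_rows(increments=[[0,0,40,0,0,0,-1],[0,0,45,0,0,0,-1],[0,0,35,0,0,0,-1],[0,0,14.5,0,0,0,-1],[0,0,0,0,0,0,-0.3],[0,0,0,0,0,0,1],[0,0,0,0,0,0,1],[0,0,0,0,0,0,1]], grip_force=100)

```text
time: 46.82
ee_pos: [0.4008, -0.2629, 0.0622]
orientation: [[0.92, 0.392, 0.001], [0.392, -0.92, -0.001], [0.001, 0.002, -1.0]]
contact_force: [-0.9, 0.3, 9.8]
gripper_width: 0.0229
```

Call:
play_rows(increments=[[0,0,0,0,0,0,1],[0,0,-20,0,0,0,1],[0,0,-40,0,0,0,1],[0,0,-50,0,0,0,1],[0,0,-28,0,0,0,1],[0,0,0,0,0,0,1],[0,0,0,0,0,0,1]])

```text
time: 47.7
ee_pos: [0.4001, -0.2623, 0.1983]
orientation: [[0.92, 0.392, -0.001], [0.392, -0.92, 0.001], [-0.001, -0.001, -1.0]]
contact_force: [-0.2, -0.6, -3.3]
gripper_width: 0.0228
```

```bash
python3 - <<'E'
from h import *
im,c=snap('wrist','w25');go(.5786,-.0072,.2)
g=cv2.cvtColor(im,cv2.COLOR_BGR2GRAY)
o=cv2.imread('pics/w5.png');t=cv2.cvtColor(o,cv2.COLOR_BGR2GRAY)[240:390,283:353]
r=cv2.matchTemplate(g[200:430,243:393],t,cv2.TM_CCOEFF_NORMED);_,v,_,l=cv2.minMaxLoc(r);print('grip shift px vs first hold',l[0]+243-283,l[1]+200-240,round(v,3))
E
```

```text
tool d mm [ 264.2 -164.7   -2. ] heading 23.07 z 0.198
grip shift px vs first hold 0 0 0.736
```

Call:
play_rows(increments=[[30,-19,0,0,0,0,1],[50,-31,0,0,0,0,1],[50,-31,0,0,0,0,1],[50,-31,0,0,0,0,1],[50,-31,0,0,0,0,1],[34.2,-21.7,0,0,0,0,1],[0,0,0,0,0,-0.18,1],[0,0,0,0,0,-0.18,1]])

```text
time: 48.75
ee_pos: [0.5787, -0.0068, 0.197]
orientation: [[0.718, 0.696, -0.003], [0.696, -0.718, 0.0], [-0.002, -0.003, -1.0]]
contact_force: [-0.2, 0.3, -3.6]
gripper_width: 0.023
```

Call:
play_rows(increments=[[0,0,0,0,0,-0.18,1],[0,0,0,0,0,-0.18,1],[0,0,0,0,0,-0.18,1],[0,0,0,0,0,-0.18,1],[0,0,20,0,0,-0.18,1],[0,0,30,0,0,-0.128,1],[0,0,20,0,0,0,1],[0,0,12,0,0,0,1]])

```text
time: 49.75
ee_pos: [0.5782, -0.0075, 0.1147]
orientation: [[-0.218, 0.976, -0.003], [0.976, 0.218, 0.0], [0.001, -0.003, -1.0]]
contact_force: [0.5, -0.0, -2.7]
gripper_width: 0.023
```

Call:
play_rows(increments=[[0,0,0,0,0,0,1],[0,0,0,0,0,0,1]])

```text
time: 50.0
ee_pos: [0.5793, -0.0076, 0.1175]
orientation: [[-0.218, 0.976, 0.001], [0.976, 0.218, -0.0], [-0.0, 0.001, -1.0]]
contact_force: [-0.3, 0.2, -2.5]
gripper_width: 0.0231
```

```bash
python3 - <<'E'
from h import *
go(.5786,-.0072,.0915)
E
```

```text
tool d mm [ 0.5 -0.6 26. ] heading 102.6 z 0.1175
```

Call:
play_rows(increments=[[0.3,-0.6,8,0,0,0,1],[0,0,5,0,0,0,1],[0,0,3,0,0,0,1],[0,0,3,0,0,0,1],[0,0,2,0,0,0,1],[0,0,0,0,0,0,1]])

```text
time: 50.75
ee_pos: [0.5783, -0.0074, 0.096]
orientation: [[-0.218, 0.976, -0.0], [0.976, 0.218, -0.0], [-0.0, -0.0, -1.0]]
contact_force: [-0.0, -0.4, -2.1]
gripper_width: 0.0231
```

Call:
play_rows(increments=[[0,0,2,0,0,0,1],[0,0,1.5,0,0,0,1],[0,0,1,0,0,0,1],[0,0,0.8,0,0,0,1],[0,0,0,0,0,0,1]])

```text
time: 51.38
ee_pos: [0.5784, -0.0074, 0.0922]
orientation: [[-0.218, 0.976, 0.001], [0.976, 0.218, -0.0], [-0.0, 0.001, -1.0]]
contact_force: [-4.5, -0.0, 14.3]
gripper_width: 0.023
```

Call:
play_rows(increments=[[0,0,0,0,0,0.1,1],[0,0,0,0,0,0.1,1],[0,0,0,0,0,0.1,1],[0,0,0,0,0,0.1,1],[0,0,0,0,0,0.1,1],[0,0,0,0,0,0.1,1],[0,0,0,0,0,0.1,1],[0,0,0,0,0,0.1,1]])

```text
time: 52.38
ee_pos: [0.5785, -0.0075, 0.0922]
orientation: [[0.55, 0.835, 0.001], [0.835, -0.55, -0.0], [0.0, 0.001, -1.0]]
contact_force: [-5.4, 0.6, 13.2]
gripper_width: 0.0226
```

Call:
play_rows(increments=[[0,0,0,0,0,0.1,1],[0,0,0,0,0,0.1,1],[0,0,0,0,0,0.1,1],[0,0,0,0,0,0.06,1],[0,0,0,0,0,0.04,1],[0,0,0,0,0,0,1],[0,0,0,0,0,0,1]])

```text
time: 53.25
ee_pos: [0.5783, -0.0074, 0.0922]
orientation: [[0.829, 0.559, 0.001], [0.559, -0.829, -0.001], [0.0, 0.001, -1.0]]
contact_force: [-7.0, 1.5, 14.4]
gripper_width: 0.0228
```

```bash
python3 - <<'E'
from h import *
s=ctrl.get_state();print(s['contact_force'],s['ft_torque']);go(.5776,-.0074,.0915)
E
```

```text
[-7.0116285   1.47176656 14.41740108] [0.11037607 0.99141613 0.87927376]
tool d mm [-0.6 -0.4  0.7] heading 33.97 z 0.0922
```

Call:
play_rows(increments=[[0,0,0,0,0,0.03,1],[0,0,0,0,0,0.02,1],[0,0,0,0,0,0,1],[0,0,0,0,0,0,1],[0,0,0,0,0,0,1]])

```text
time: 53.88
ee_pos: [0.578, -0.0075, 0.0922]
orientation: [[0.855, 0.518, -0.0], [0.518, -0.855, -0.001], [-0.001, 0.001, -1.0]]
contact_force: [-7.4, -1.2, 15.1]
gripper_width: 0.0233
```

```bash
python3 - <<'E'
from h import *
s=ctrl.get_state();print(s['contact_force'],s['ft_torque']);go(.5776,-.0074,.0915)
E
```

```text
[-7.43119645 -1.21434681 15.14031488] [-0.02060213  1.2081039   1.71422459]
tool d mm [-0.3 -0.3  0.7] heading 31.23 z 0.0922
```

Call:
play_rows(increments=[[0,0,0,0,0,-0.05,1],[0,0,0,0,0,0,1],[0,0,-6,0,0,0,1],[0,0,-8,0,0,0,1],[0,0,-26,0,0,0,1],[0,0,-35,0,0,0,1],[0,0,-35,0,0,0.095,1],[0,0,0,0,0,0.096,1]])

```text
time: 54.88
ee_pos: [0.5793, -0.0075, 0.2039]
orientation: [[0.922, 0.386, 0.005], [0.386, -0.922, -0.001], [0.004, 0.003, -1.0]]
contact_force: [0.2, 0.9, -3.6]
gripper_width: 0.0233
```

Call:
play_rows(increments=[[-40,0,0,0,0,0,1],[-48,0,0,0,0,0,1],[0,0,0,0,0,0,1],[0,0,0,0,0,0,1]])

```text
time: 55.38
ee_pos: [0.4979, -0.0418, 0.2014]
orientation: [[0.921, 0.389, 0.001], [0.389, -0.921, -0.0], [0.001, 0.001, -1.0]]
contact_force: [-0.4, 0.3, -2.7]
gripper_width: 0.0228
```

```bash
python3 - <<'E'
from h import *
im,c=snap('wrist','w26');go(.4,-.2625,.0617)
for a in (39.5,38):
  u=np.radians(a);h=[proj(c,[.578+k*.022*np.cos(u),-.0062+k*.022*np.sin(u),.054]) for k in (1,-1)];print(h)
holes(im,c,h,r=12)
for g in [(.6396,.0444),(.5909,-.0853),(.5029,.0217)]:roll(im,c,g,z=.05)
E
```

```text
tool d mm [-176.4  165.2  139.4] heading 22.91 z 0.2012
[array([307.82387494,  90.68730456]), array([324.43559461, 149.60848223])]
[array([308.56955195,  90.45608788]), array([323.72373435, 149.81757679])]
hole px [307.6  90.6] area 185 ext mm [15 16]
hole px [324.1 149.3] area 155 ext mm [14 14]
a [0.595 0.008] b [ 0.5611 -0.0199] sep 0.0438 ctr [ 0.5781 -0.006 ] ang 39.49
contour area 2589.0 axes mm [45.  73.5] px [279.2  21.2] XY [0.6294 0.0441]
contour area 16.5 axes mm [ 3. 11.] px [277.    1.4] XY [0.64   0.0498]
contour area 5066.0 axes mm [56.1 80.4] px [413.4 144.3] XY [ 0.5918 -0.0833]
contour area 1155.0 axes mm [30.2 32.8] px [416.9 141.9] XY [ 0.5945 -0.085 ]
contour area 286.5 axes mm [13.5 19. ] px [415.2 145.4] XY [ 0.5917 -0.085 ]
contour area 5988.0 axes mm [66.5 85.9] px [254.6 189.2] XY [0.5099 0.0201]
contour area 1009.0 axes mm [28.4 30.5] px [249.8 196.3] XY [0.5028 0.0217]
contour area 608.0 axes mm [ 69.7 112.2] px [228.3 213.8] XY [0.4819 0.0334]
```

Ring now at 39.5° against 102.6° loose, so 1.10 rad travelled: fully tight. I take the spanner back to its rest.

Call:
play_rows(increments=[[-20,18,0,0,0,0,1],[-40,38,0,0,0,0,1],[-40,38,0,0,0,0,1],[-40,38,0,0,0,0,1],[-36.4,33.2,20,0,0,0,1],[0,0,35,0,0,0,1],[0,0,0,0,0,0,1],[0,0,0,0,0,0,1]])

```text
time: 56.42
ee_pos: [0.4, -0.2624, 0.1466]
orientation: [[0.921, 0.39, 0.0], [0.39, -0.921, -0.0], [0.0, 0.001, -1.0]]
contact_force: [0.5, 0.5, -2.7]
gripper_width: 0.0231
```

```bash
python3 - <<'E'
from h import *
go(.4,-.2625,.0625)
E
```

```text
tool d mm [-0.   0.1 84.1] heading 22.97 z 0.1466
```

Call:
play_rows(increments=[[0,0,30,0,0,0,1],[0,0,27,0,0,0,1],[0,0,16,0,0,0,1],[0,0,8,0,0,0,1],[0,0,3,0,0,0,1],[0,0,0,0,0,0,1]])

```text
time: 57.18
ee_pos: [0.3995, -0.2626, 0.0625]
orientation: [[0.921, 0.39, 0.001], [0.39, -0.921, -0.001], [0.0, 0.001, -1.0]]
contact_force: [0.6, 0.0, -3.5]
gripper_width: 0.0231
```

Call:
play_rows(increments=[[0,0,0.5,0,0,0,1],[0,0,0,0,0,0,0.2],[0,0,0,0,0,0,-0.5],[0,0,0,0,0,0,-1],[0,0,-40,0,0,0,-1],[0,0,-50,0,0,0,-1],[0,0,-50,0,0,0,-1],[0,0,0,0,0,0,-1]])

```text
time: 58.18
ee_pos: [0.4, -0.2632, 0.2044]
orientation: [[0.921, 0.389, 0.005], [0.389, -0.921, -0.004], [0.003, 0.006, -1.0]]
contact_force: [-0.0, 0.1, -0.9]
gripper_width: 0.0853
```

```bash
python3 - <<'E'
from h import *
im,c=snap('wrist','w27');s=ctrl.get_state();print(s['ee_pos'],s['contact_force'],s['time'])
hsv=cv2.cvtColor(im,cv2.COLOR_BGR2HSV)
m=cv2.inRange(hsv,(5,140,30),(15,255,130));m[:,:240]=0;m[:,400:]=0
n,l,st,ce=cv2.connectedComponentsWithStats(m)
for i in range(1,n):
    if st[i,4]>500:print(st[i],ce[i])
u=np.radians(23.1)
print([proj(c,[.399+d*np.cos(u),-.2632+d*np.sin(u),.08]).round(1) for d in (-.02,.02)])
o=cv2.imread('pics/w7.png');r=cv2.matchTemplate(im[130:290,270:370],o[150:275,285:355],cv2.TM_CCOEFF_NORMED);_,v,_,l=cv2.minMaxLoc(r);print('rest+spanner vs after first return',v,l)
t,_=snap('top','t27');o=cv2.imread('pics/t7.png');S,_=snap('scene','s27');o2=cv2.imread('pics/scene0.png')
for n_,a,b,bx in [('card',t,o,(295,135,345,175)),('pot',t,o,(360,140,400,180)),('glue',t,o,(265,278,295,305)),('soapbar',t,o,(455,180,485,220)),('stk1s',S,o2,(165,90,255,190)),('barS',S,o2,(165,180,205,212)),('stkR',S,o2,(480,300,535,385)),('potS',S,o2,(170,225,215,275)),('cardS',S,o2,(185,280,250,335))]:
    x0,y0,x1,y1=bx;r=cv2.matchTemplate(a[y0-6:y1+6,x0-6:x1+6],b[y0:y1,x0:x1],cv2.TM_CCOEFF_NORMED);_,v,_,l=cv2.minMaxLoc(r);print(n_,round(v,2),l[0]-6,l[1]-6)
E
```

```text
[ 0.39932868 -0.26269272  0.20252243] [-0.03643439  0.1379913  -0.08067017] 58.225
[ 301  205   31   59 1694] [315.64639906 234.16410862]
[array([317.3, 265.3]), array([317.1, 216.1])]
rest+spanner vs after first return 0.9735044240951538 (13, 20)
card 1.0 0 0
pot 1.0 0 0
glue 1.0 0 0
soapbar 1.0 0 0
stk1s 0.75 0 0
barS 0.98 0 0
stkR 1.0 0 0
potS 0.99 0 0
cardS 1.0 0 0
```

```bash
python3 -c "
from bench import ctrl
print(ctrl.close_job())"
```

```text
the job is handed in; nothing more can be done
None
```

I did the whole job in the order asked and handed it in at about 58 s of the 210 s. No verdict was reported.

1. **Loosening:** I fitted the spanner into the lock ring and turned it counter-clockwise until the torque rose to about 2 N m at the loose stop. The hole axis went from 40.0° to 102.5°, about 1.09 rad. The spanner then went back in its rest.
2. **Reloading:** both spent cores went into the scrap tray, and the three rolls went onto the three spindles.
3. **Tightening:** I refitted the spanner and turned the ring clockwise until the torque rose to about 1.7 N m at the tight stop. The hole axis is now at 39.5°, 1.10 rad from the loose position. The spanner is back in its rest and let go.

**Last checks**
- **Rolls:** the last picture showed all three fully down on their spindles. The bore centres measured within 1–2 mm of the spindle axes. One far-side reading for the roll on the spindle nearest the tray was 3.6 mm off, but a view from straight above it gave under 1 mm.
- **Cores:** both stood in the tray in that same picture, taken before the final tightening. I did not check them again afterwards.
- **Spanner:** its image in the rest nearly matches the one after the first return (0.97 correlation, shift within a couple of pixels).
- **Bystanders:** the soap bar, card stack, pencil pot, glue pot and one soap stack showed no shift. The match on the group of soap stacks beside the box was weak (0.75), possibly because of the arm or its shadow in view, but showed no shift either.

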